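Stamp a lot plaque in the tag press

ROBOT

A 6-joint arm with a two-finger parallel gripper is mounted at the origin on the work surface. World frame = base frame: x ahead of the robot, y to its left, z up, the work surface at z = 0. Lengths are in mm, angles in rad, forces in N, time in s.
With the tool pointing down it reaches from about 275 to 1000 mm from the base axis. Payload 8.4 kg.
Tool frame: the origin (TCP) lies at the very end of the fingers, on their centre line; the grasp point (between the pads) lies 19 mm behind it; z points along the fingers, y is the line along which they close (so a half turn about z gives the same grasp; the last joint's range is limited). The gripper opens to 85 mm and grips with 20 to 120 N. Pads are 22 mm wide; open, the fingers measure 114 mm over their backs; the gripper's body (76 mm by 85 mm) begins 54 mm behind the grasp point. The pads swing forward as they close: fully open they stand 13 mm farther back than shut.
Start: joints at [-1.185, 0.353, 1.633, -0, 1.155, -0.002], TCP at [236.344, -578.593, 231.281] pointing down, gripper open.
Joint ranges: [-2.63, 2.63], [-0.92, 2.1], [0.06, 2.66], [-1.3, 4.44], [0, 2.69], [-3.02, 3.02]. Speed limits (rad/s): [2.22, 2.22, 2.79, 3.14, 3.14, 3.14].

INTERFACE

Orientations are given as [roll, pitch, yaw] about the fixed x, y, z axes, in that order (R = Rz(yaw) Ry(pitch) Rx(roll)).
In Python, from rig import telemetry, imaging, r gives the robot as it stands. The module is installed in compiled form; this text tells all that it offers.
- The arm moves only by the tool step_arm, never from a script. Its argument "moves" is a list of rows, each a list of 3 entries, a list of its own where there are three numbers: the turn, a rotation vector about the tool's x, y, z scaled (see below), then the shift along the tool's x, y, z scaled (see below), then the opening, from -1 (shut) to 1 (fully open). A call has 1 to 8 rows; each row is the pose to reach, as a shift and turn from the pose commanded when the call began, along the tool's axes at that moment; what a row does not reach only later rows make up. The controller multiplies each number of a shift by 200 mm and each number of a turn by 45 degrees. A row lasts 1/10 s, in which the tool goes at most 50 mm and 8.59 degrees, less where a joint would pass 70% of its speed; a pose out of reach is approached as far as the arm can. A call with a number of a shift or a turn outside -1 to 1 is refused whole. A call with a gripper value outside its range is refused whole. The fingers move at their own pace and stop on an object; "squeeze" is the grip in N (left out, the last holds). Time passes only in rows, so rows that repeat a pose let the fingers close. It gives the time, the measured TCP pose, the force, the opening and the grip force at its end, in the units of the state.
- telemetry.sense(): the state, without advancing time (a new reading comes with each control period).
- imaging.grab_frame(name): name is "scene" or "top"; returns the picture (420x560x3 uint8, red, green, blue); there is no depth.
- imaging.calibration(name): a dict with "fx", "fy", "cx", "cy" (pixels), "dist_coeffs" ([k1, k2, p1, p2, k3] as OpenCV has them; the pictures are not rectified), "cam_to_world" (4x4, takes a point from camera to world coordinates). Camera axes: x right, y up, looking along -z (the intrinsics and any distortion apply to the point x, -y, -z); pixel columns grow to the right and rows downward; lengths in mm; the calibration is good to about 2 mm. A picture is of the moment at which its call begins. calibration takes no time and is no camera call.
- r.sign_off(): hands the job in; it is judged then, once.
Trained networks look in the newest picture that a camera, given by its name, has taken for a name from the list of things; names that differ only in an ending like _2 or _b are one class to them, and where a whole thing is asked for, a point or a joint stands for the part that bears it (a point fixed in the world has none). Each returns a list of dicts, best first, with "conf" (0 to 1); they miss things now and then, are a little off and sometimes report something else, mostly with a low value. They report only what shows in the picture. A call takes as long as a camera call. They do not tell look-alikes from the thing itself.
- imaging.recognise(camera, name): "extent" ([left, top, width, height] in pixels, round what is visible of it).
- imaging.mark_of(camera, name): "xy" ([column, row] in pixels: a listed point, or the origin of a listed thing).
The state is a dict: "clock": time; "qpos": joint angles; "qvel": joint speeds; "joint_efforts": joint torques, N m; "eef_pos": TCP position; "tcp_rot": TCP orientation; "contact_force": force on the tool from outside, world axes, zero at the start; "wrist_torque": the same for the moment, N m; "opening": opening from 0.0 (shut) to 1.0 (fully open); "grasp_force": force on a finger pad.
Only numpy, scipy, OpenCV 4.12 (cv2) and the standard library are available. Lean on these libraries where they do the work, as an engineer would, in place of code of your own. Each camera call takes 0.05 s, during which the arm holds its last target. There are 200 camera calls.

TASK

Take the red-banded lot plaque out of the rack and load it flat into the green tag press, slid fully home against the stop at the back of the throat; the sloped easel is there to rest it on while you change your grip. Once it is home, swing the press's yellow-knobbed quarter-turn clamp over it to its closed stop, then push the red palm plunger all the way down to the bottom of its stroke, hold it there for about half a second and let it spring back up. Leave the plaque clamped in the press, and leave the blue-banded plaque, the toy car and the mug where they are.

Things in the scene. Friction and masses are not known exactly. Their poses are not given: they have to be found in the camera images.
- plaque_red: Work piece: loose white plastic plaque, red band around each end (its end faces red too), red square mid-face; 140 long (its z) x 64 wide (y) x 12 thick (x), about 0.13 kg. Origin at its centre. Starts upright (z up) in one of the rack's two slots, x along the rack's x. Either end may go first into the press, either face up.
- plaque_blue: Bystander: same plaque with blue bands, upright in the rack's other slot. Must stay there.
- rack: Fixed wooden rack 130 (x) x 92 (y) x 152 high, origin centre of underside. Slots along y at x = -28, +28: 17 wide, floor 12 up, low walls to 67. Dark 8 thick cheeks close the slots' ends (72 apart inside), as high as the plaques: a plaque can only be pinched across its 12 mm thickness, in the 85 mm above the low walls, and lifted straight up (60 clears low walls, 145 the cheeks).
- easel: Fixed aluminium easel, foot 120 (x) x 70 (y) x 8; origin centre of underside. Faces its +x: slope 50 wide, 85 long, leaning back 35 deg from vertical (up-slope is (-0.574, 0, 0.819), outward normal (0.819, 0, 0.574) in its axes); at its foot a lip 22 deep along the normal with a 6 high, 4 thick rim. A resting plaque overhangs 55 mm at the top, 7 at each side.
- easel_seat (a point): The inner corner of the easel where slope and lip meet, in the middle of its width: 30 mm along +x from the easel's origin and 22 up. Axes as the easel's. A plaque resting on it has its centre 70 mm up-slope and 6 mm along the normal from here.
- press: Fixed green press, base 180 (x) x 150 (y) x 15, origin on its underside, base x -85 to 95. Throat opens to -x; plaque slides in along +x. Bed 44 wide, top z 40, from x -80 to the stop (column front) at x 45. Rails 72 apart, tops z 50, x -5 to 45, mouths flared from x -29. Column x 45 to 85, head x 0 to 45 at z 82 to 112, both 44 wide. In front of x -30 fingers can straddle the bed.
- press_seat (a point): Where the plaque's centre belongs when it is fully home: at x = -25, y = 0, z = 46 in the press's frame. Axes as the press's; the loaded plaque lies flat, its length along x.
- plunger_top (a point): Centre of the top of the red palm button (diameter 36) above the head, 149 above the press's underside when up, at x = 23, y = 0 in the press's frame. It goes straight down.
- plunger (a joint): Stroke of the plunger in m: 0 up, 0.025 fully down. Spring-returned: about 5 N to start and about 15 N at the bottom. Fully down its ram stops 2 mm over a well-seated plaque.
- clamp (a joint): Angle of the quarter-turn clamp in rad: 0 open (handle points to the press's +y, toe to -x), 1.571 closed at its stop (handle points to -x, toe to -y, 3 mm over the plaque). Grows counter-clockwise seen from above; stays where it is left, about 1 N at the knob moves it. Starts at 0 to 0.2. Toe 38 long, 12 wide.
- clamp_pivot (a point): Clamp's vertical hinge axis, top of the handle bar: at x = 5, y = 62, z = 65 in the press's frame. Its y axis points along the handle.
- clamp_knob (a point): Centre of the yellow upright knob (diameter 18, from 65 to 102 above the table) on the handle, 70 mm from the hinge axis, 85 above the table. The bar below the knob is 12 wide and 10 thick.
- toy_car: Bystander: loose blue die-cast toy car, 108 x 48 x 38, origin at the centre of its underside.
- mug: Bystander: loose white mug, diameter 72, 85 high, origin at the centre of its underside.
Things that resemble listed ones, but are neither listed nor needed, are in the scene too. Leave any black, brown or purple look-alike of the plaque_red alone.

How it is judged:
By the outcome, as a careful person would: the job done as asked, in the order asked, and still so for the second after the job is handed in, with the robot touching nothing.
It also fails if it takes over 72 s, if anything falls off the work surface, if the arm or the gripper's body presses on something with over 40 N, if the wrist force passes 120 N, or if a joint passes its speed limit or range.

## Working session

There is one attempt and no reset: what is moved stays moved. The work goes in short steps, Python scripts to look and compute and a tool call to move; the robot and the scene stay as the last step left them, time stands still between calls to the robot, and variables do not carry over. Pictures are saved under pics/ and viewed, at most 10 in all, crops included, and the job is handed in when it is done.

Besides the shell and the picture viewer there is one more tool, called after "Emit:" in YAML: its name, and indented under it one key for each argument. step_arm: Moves the arm, as the interface text tells. Its arguments: {"type":"object","properties":{"moves":{"type":"array"},"squeeze":{"type":"number"}},"required":["moves"]}

```bash
mkdir -p pics
python3 - <<'E'
from rig import telemetry, imaging, r
import cv2
for c in ("scene","top"):
    im=imaging.grab_frame(c); cv2.imwrite(f"pics/{c}0.png",im[:,:,::-1])
    k=imaging.calibration(c); print(c,k)
    for n in ["plaque_red","plaque_blue","rack","easel","easel_seat","press","press_seat","plunger_top","clamp_pivot","clamp_knob","toy_car","mug"]:
        try: print(n,[(round(d["conf"],2),[round(v) for v in d["xy"]]) for d in imaging.mark_of(c,n)][:4])
        except Exception as e: print(n,e)
s=telemetry.sense(); print(s)
E
```

```text
scene {'fx': 416.8929361935812, 'fy': 416.8929361935812, 'cx': 280.11289005383713, 'cy': 206.89368644480564, 'dist_coeffs': array([0.03207487, 0.        , 0.        , 0.        , 0.        ]), 'cam_to_world': array([[ 6.82969853e-01, -5.95783381e-01,  4.22604238e-01,
         1.00868978e+03],
       [ 7.30406303e-01,  5.50954449e-01, -4.03677876e-01,
        -3.80690155e+02],
       [ 7.66888472e-03,  5.84372619e-01,  8.11449216e-01,
         9.49331093e+02],
       [ 0.00000000e+00,  0.00000000e+00,  0.00000000e+00,
         1.00000000e+00]])}
plaque_red [(0.76, [122, 304]), (0.72, [181, 268]), (0.63, [198, 216]), (0.59, [143, 249])]
plaque_blue [(0.89, [188, 290]), (0.43, [191, 296])]
rack [(0.72, [188, 294])]
easel [(0.94, [256, 232]), (0.31, [333, 162])]
easel_seat [(0.77, [263, 232])]
press [(0.63, [333, 176])]
press_seat [(0.69, [332, 162])]
plunger_top [(0.48, [345, 144])]
clamp_pivot [(0.65, [190, 297]), (0.58, [355, 152])]
clamp_knob [(0.55, [370, 137]), (0.51, [181, 264])]
toy_car [(0.7, [345, 238])]
mug [(0.57, [252, 313])]
top {'fx': 493.61675279987224, 'fy': 493.61675279
[... 1019 characters left out ...]
173])]
{'clock': 1.3, 'qpos': array([-1.18540668e+00,  3.52960732e-01,  1.63338698e+00,  3.47927658e-05,
        1.15518509e+00, -2.43025185e-03]), 'qvel': array([ 0.00045552, -0.00014524,  0.00029746,  0.0003221 , -0.00061668,
       -0.00036823]), 'joint_efforts': array([-1.58050607e-03, -6.05176163e+01, -3.42444599e+01, -1.86254470e-04,
        1.13515220e-03, -2.16569759e-05]), 'eef_pos': array([ 236.35618095, -578.60420273,  231.31108943]), 'tcp_rot': array([ 3.14153273e+00, -3.16861513e-05,  3.87805852e-01]), 'contact_force': array([-0.18204322,  0.3127375 ,  1.47563855]), 'wrist_torque': array([-0.04139638, -0.00255594, -0.05851122]), 'grasp_force': 0.0, 'opening': 1.0015211656739829}
```

Run:
```python
import cv2
s=cv2.imread("pics/scene0.png"); t=cv2.imread("pics/top0.png")
cv2.imwrite("pics/scene0b.png",cv2.resize(s,(800,600)))
cv2.imwrite("pics/top0c.png",cv2.resize(t[140:290,120:450],None,fx=2.4,fy=2.4,interpolation=cv2.INTER_CUBIC))
```

```text
(no output)
```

View pics/scene0b.png

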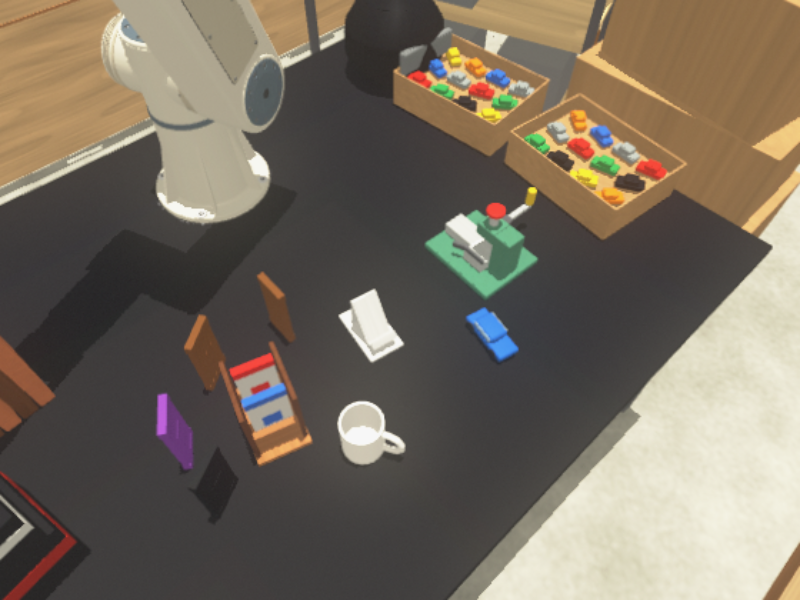

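View pics/top0c.png

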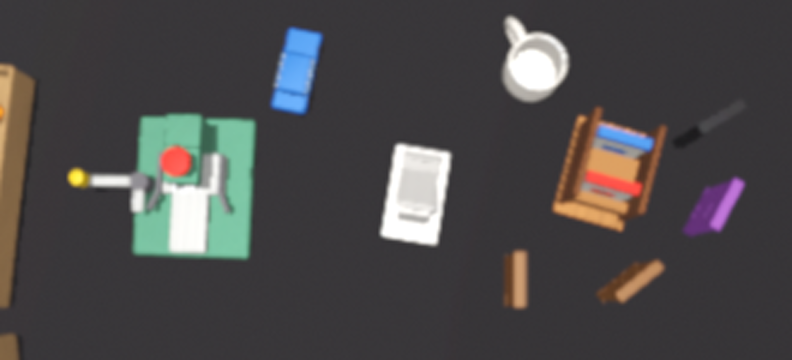

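```bash
cat > h.py <<'E'
import numpy as np, cv2
from scipy.spatial.transform import Rotation as R
from scipy.optimize import minimize
from rig import telemetry, imaging, r
C={c:imaging.calibration(c) for c in("scene","top")}
def proj(c,P):
    k=C[c]; M=np.linalg.inv(k["cam_to_world"]); p=np.atleast_2d(P)@M[:3,:3].T+M[:3,3]
    p=p*[1,-1,-1]; K=np.array([[k["fx"],0,k["cx"]],[0,k["fy"],k["cy"]],[0,0,1.]])
    return cv2.projectPoints(p,np.zeros(3),np.zeros(3),K,k["dist_coeffs"])[0][:,0]
def ray(c,px,z):
    k=C[c];K=np.array([[k["fx"],0,k["cx"]],[0,k["fy"],k["cy"]],[0,0,1.]])
    u=cv2.undistortPoints(np.array([[px]],float),K,k["dist_coeffs"])[0,0]
    T=k["cam_to_world"]; d=T[:3,:3]@[u[0],-u[1],-1]; o=T[:3,3]
    return o+d*(z-o[2])/d[2]
def pose(p): # x,y,yaw -> fn
    c,s=np.cos(p[2]),np.sin(p[2]); M=np.array([[c,-s,0],[s,c,0],[0,0,1]])
    return lambda P: np.atleast_2d(P)@M.T+[p[0],p[1],0]
def box(x0,x1,y0,y1,z0,z1): return np.array([[x,y,z] for x in(x0,x1) for y in(y0,y1) for z in(z0,z1)],float)
S=4
def sil(c,boxes,f,shape=(420,560)):
    m=np.zeros((shape[0]*S,shape[1]*S),np.uint8)
    for b in boxes:
        q=((proj(c,f(b))+.5)*S*16).round().astype(np.int32)
        cv2.fillConvexPoly(m,cv2.convexHull(q),255,shift=4)
    return cv2.resize(m,(shape[1],shape[0]),interpolation=cv2.INTER_AREA)/255.
def fit(boxes,masks,p0,step=(8,8,.08)):
    "masks: {cam:(target,weight)}"
    def cost(p):
        f=pose(p); return sum((np.abs(sil(c,boxes,f)-t)*w).sum() for c,(t,w) in masks.items())
    b=None
    for k in range(3):
        s=np.array(step)/(2**k); q=p0 if b is None else b.x
        b=minimize(cost,q,method="Nelder-Mead",options=dict(initial_simplex=[q]+[np.array(q)+s*e for e in np.eye(3)],xatol=.05,fatol=.1))
    return b.x,b.fun
def rows(pos,Rt):
    "turn and shift numbers from the present tool pose to (pos, matrix Rt)"
    s=telemetry.sense(); A=R.from_euler("xyz",s["tcp_rot"]).as_matrix()
    t=R.from_matrix(A.T@Rt).as_rotvec()/np.deg2rad(45); d=A.T@(np.array(pos)-s["eef_pos"])/200
    return t.round(3),d.round(4)
E
cat > loc.py <<'E'
from h import *
im={c:cv2.imread(f"pics/{c}0.png") for c in C}
hsv={c:cv2.cvtColor(i,cv2.COLOR_BGR2HSV).astype(int) for c,i in im.items()}
def roi(c,x0,y0,x1,y1):
    m=np.zeros((420,560)); m[y0:y1,x0:x1]=1; return m
# press green
M={}
for c,b in (("scene",(285,130,390,212)),("top",(165,178,235,255))):
    h,s,v=hsv[c].transpose(2,0,1); g=(h>55)&(h<100)&(s>70)&(v>35); dark=(v<75)&~g
    M[c]=(g*1.,roi(c,*b)*(g|dark))
press=[box(-85,95,-75,75,0,15),box(45,85,-22,22,15,112),box(0,45,-22,22,82,112)]
g0=ray("top",(201,218),0)
p,f=fit(press,M,[g0[0],g0[1],0.]); print("press",p.round(3),f,[m[0].sum() for m in M.values()])
for c in C: print({n:proj(c,pose(p)(q))[0].round(1) for n,q in dict(seat=[-25,0,46],plunger=[23,0,149],pivot=[5,62,65]).items()})
# easel: bright
M={}
E=[box(-60,60,-35,35,0,8)]
up=np.array([-.574,0,.819]);n=np.array([.819,0,.574]);st=np.array([30,0,22.])
E.append(np.array([st+a*up+y*np.array([0,1,0])+o for a in(0,85) for y in(-25,25) for o in (np.zeros(3),-4*n)]))
E.append(np.array([st+a*n+y*np.array([0,1,0])+o*up for a in(0,26) for y in(-25,25) for o in (-4,6)]))
for c,b in (("scene",(232,195,288,256)),("top",(272,192,315,248))):
    h,s,v=hsv[c].transpose(2,0,1); g=(v>110)&(s<60); M[c]=(g*1.,roi(c,*b)*((v>140)|(v<75)|g))
g0=ray("top",(294,221),0)
p,f=fit(E,M,[g0[0],g0[1],0.]); print("easel",p.round(3),f,[m[0].sum() for m in M.values()])
for c in C: print({n:proj(c,pose(p)(q))[0].round(1) for n,q in dict(seat=[30,0,22]).items()})
# plaques' tops
for name,(lo,hi) in dict(red=(172,8),blue=(100,125)).items():
  for band in (16,20,24):
    M={}
    for c,b in (("scene",(155,240,210,290)),("top",(355,180,400,230))):
        h,s,v=hsv[c].transpose(2,0,1); g=((h>=lo)|(h<=hi) if lo>hi else (h>=lo)&(h<=hi))&(s>150)&(v>60)
        nl,lab,stt,_=cv2.connectedComponentsWithStats(g.astype(np.uint8)); k=1+np.argmax([stt[i,4]*roi(c,*b)[lab==i].mean() for i in range(1,nl)])
        g=lab==k; M[c]=(g*1.,roi(c,*b))
    ys,xs=np.nonzero(M["top"][0]); g0=ray("top",(xs.mean(),ys.mean()),150)
    p,f=fit([box(-6,6,-32,32,152-band,152)],M,[g0[0],g0[1],-.2]); print(name,band,p.round(3),round(f,1),[m[0].sum() for m in M.values()])
E
python3 loc.py
```

```text
press [ 5.44899e+02  2.84496e+02 -5.50000e-02] 164.68627450980392 [np.float64(2418.0), np.float64(2454.0)]
{'seat': array([330.6, 161.8]), 'plunger': array([347.3, 146.1]), 'pivot': array([354. , 153.1])}
{'seat': array([197.9, 226.9]), 'plunger': array([192.5, 207.5]), 'pivot': array([177.1, 215.8])}
easel [ 5.35364e+02 -5.76600e+00 -1.68000e-01] 184.47450980392153 [np.float64(54473.0), np.float64(55672.0)]
{'seat': array([264.8, 235.1])}
{'seat': array([294.6, 211.4])}
red 16 [ 5.32202e+02 -2.37688e+02 -3.02000e-01] 104.2 [np.float64(274.0), np.float64(125.0)]
red 20 [ 5.31987e+02 -2.37467e+02 -2.99000e-01] 135.9 [np.float64(274.0), np.float64(125.0)]
red 24 [ 5.31975e+02 -2.37513e+02 -3.08000e-01] 168.9 [np.float64(274.0), np.float64(125.0)]
blue 16 [ 5.86342e+02 -2.54003e+02 -2.68000e-01] 151.9 [np.float64(186.0), np.float64(69.0)]
blue 20 [ 5.86459e+02 -2.53895e+02 -2.64000e-01] 186.5 [np.float64(186.0), np.float64(69.0)]
blue 24 [ 5.86653e+02 -2.54230e+02 -2.67000e-01] 220.3 [np.float64(186.0), np.float64(69.0)]
```

```bash
cat >> loc.py <<'E'
Z=4
def draw(c,items,b):
    x0,y0,x1,y1=b; I=cv2.resize(im[c][y0:y1,x0:x1],None,fx=Z,fy=Z,interpolation=cv2.INTER_CUBIC)
    for p,bx in items:
        for q in bx:
            h=cv2.convexHull(((proj(c,pose(p)(q))+.5-[x0,y0])*Z).round().astype(np.int32)); cv2.polylines(I,[h],True,(0,255,255),1)
    return I
P=[544.9,284.5,-.055];Ee=[535.4,-5.8,-.168];Rd=[532.2,-237.7,-.302];Bl=[586.3,-254,-.268]
top=[box(-6,6,-32,32,136,152)]
its=[(P,press+[box(-80,45,-22,22,15,40)]),(Ee,E),(Rd,top),(Bl,top)]
A=[draw("scene",its,(285,120,385,212)),draw("scene",its,(232,190,290,256)),draw("top",its,(165,175,240,255)),draw("top",its,(270,185,320,250)),draw("scene",its,(145,235,215,300)),draw("top",its,(350,178,405,240))]
H=np.zeros((600,800,3),np.uint8); 
def put(I,x,y,w,h):
    k=min(w/I.shape[1],h/I.shape[0]); I=cv2.resize(I,None,fx=k,fy=k,interpolation=cv2.INTER_AREA); H[y:y+I.shape[0],x:x+I.shape[1]]=I
for i,I in enumerate(A): put(I,(i%3)*266,(i//3)*300,264,298)
cv2.imwrite("pics/ov.png",H)
E
sed -i 's/for band in (16,20,24)/for band in (8,12,16)/' loc.py; python3 loc.py | grep -E "red|blue"
```

```text
red 8 [ 5.35333e+02 -2.38573e+02 -3.04000e-01] 89.6 [np.float64(274.0), np.float64(125.0)]
red 12 [ 5.33888e+02 -2.38172e+02 -3.13000e-01] 89.7 [np.float64(274.0), np.float64(125.0)]
red 16 [ 5.32202e+02 -2.37688e+02 -3.02000e-01] 104.2 [np.float64(274.0), np.float64(125.0)]
blue 8 [ 5.86710e+02 -2.54088e+02 -2.50000e-01] 91.2 [np.float64(186.0), np.float64(69.0)]
blue 12 [ 5.86797e+02 -2.52824e+02 -2.62000e-01] 119.3 [np.float64(186.0), np.float64(69.0)]
blue 16 [ 5.86342e+02 -2.54003e+02 -2.68000e-01] 151.9 [np.float64(186.0), np.float64(69.0)]
```

View pics/ov.png

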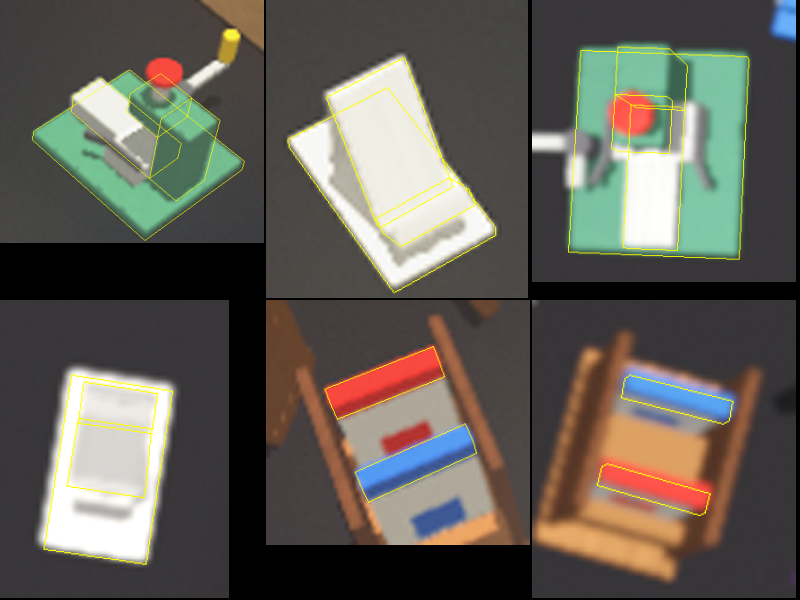

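```bash
cat > ov2.py <<'E'
exec(open("loc.py").read().split("# press green")[0])
up=np.array([-.574,0,.819]);n=np.array([.819,0,.574]);st=np.array([30,0,22.]);Y=np.array([0,1,0])
Ee=[535.4,-5.8,-.168]; f=pose(Ee); O=[]
for c,b in (("scene",(232,190,290,256)),("top",(268,185,322,250))):
    x0,y0,x1,y1=b; Z=9; I=cv2.resize(im[c][y0:y1,x0:x1],None,fx=Z,fy=Z*1.,interpolation=cv2.INTER_CUBIC)[:,:]; I=cv2.convertScaleAbs(I,alpha=.8)
    def L(pts,col): cv2.polylines(I,[((proj(c,f(np.array(pts)))+.5-[x0,y0])*Z).round().astype(np.int32)],True,col,1)
    L([st-25*Y,st+25*Y,st+25*Y+85*up,st-25*Y+85*up],(0,0,255))
    L([st-25*Y,st+25*Y,st+25*Y+22*n,st-25*Y+22*n],(255,0,0))
    for z in (0,8): L([[-60,-35,z],[60,-35,z],[60,35,z],[-60,35,z]],(0,160,0))
    O.append(cv2.resize(I,(395,int(395*I.shape[0]/I.shape[1]))))
h=max(o.shape[0] for o in O); cv2.imwrite("pics/ov2.png",np.hstack([cv2.copyMakeBorder(o,0,h-o.shape[0],0,5,0) for o in O]))
E
python3 ov2.py
```

```text
(no output)
```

View pics/ov2.png

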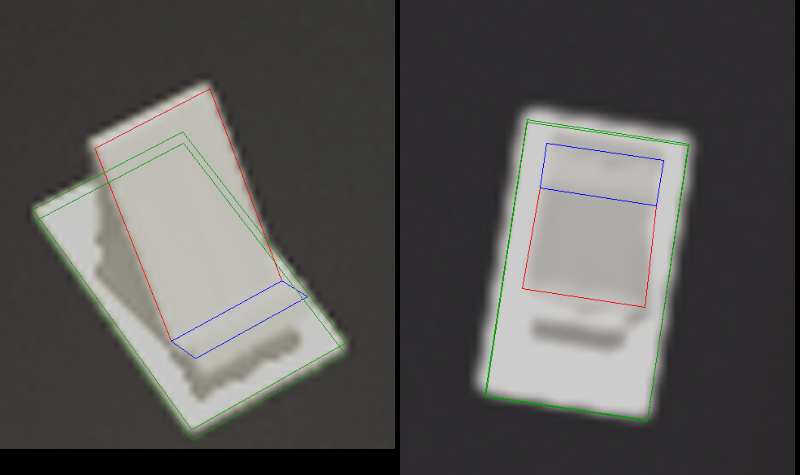

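```bash
cat >> h.py <<'E'
def frame(y,z):
    y=np.array(y,float);y/=np.linalg.norm(y);z=np.array(z,float);z-=y*(y@z);z/=np.linalg.norm(z)
    return np.column_stack([np.cross(y,z),y,z])
RD=[533.5,-238,-.29]; EA=[535.4,-5.8,-.168]; PR=[544.9,284.5,-.055]
def vec(p,v): return pose([0,0,p[2]])(v)[0]
down=[0,0,-1]
Rrack=frame(vec(RD,[1,0,0]),down)
def pr(pos,Rt):
    print(*rows(pos,Rt)); s=telemetry.sense(); print(s["clock"],s["eef_pos"].round(1),s["tcp_rot"].round(3),s["opening"].round(3),s["grasp_force"],s["contact_force"].round(1))
E
python3 -c "
from h import *
pr([533.5,-238,235],Rrack)"
```

```text
[ 0.    -0.    -1.137] [ 2.0194 -1.0147 -0.0184]Traceback (most recent call last):
  File "<string>", line 3, in <module>
    pr([533.5,-238,235],Rrack)
    ~~^^^^^^^^^^^^^^^^^^^^^^^^
  File "h.py", line 48, in pr
    print(*rows(pos,Rt)); s=telemetry.sense(); print(s["clock"],s["eef_pos"].round(1),s["tcp_rot"].round(3),s["opening"].round(3),s["grasp_force"],s["contact_force"].round(1))
                                                                                                            ^^^^^^^^^^^^^^^^^^
AttributeError: 'float' object has no attribute 'round'
```

Emit:
step_arm:
  moves:
    - [[0, 0, -0.19], [0.25, -0.13, -0.02], 0]
    - [[0, 0, -0.38], [0.5, -0.26, -0.02], 0]
    - [[0, 0, -0.57], [0.75, -0.39, -0.02], 0]
    - [[0, 0, -0.76], [1, -0.51, -0.02], 0]
    - [[0, 0, -0.95], [1, -0.51, -0.02], 0]
    - [[0, 0, -1], [1, -0.51, -0.02], 0]

```text
clock: 1.9
eef_pos: [385.0, -406.0, 235.5]
tcp_rot: [3.141, -0.001, 1.182]
contact_force: [0.2, -0.6, 0.2]
opening: 0.5
grasp_force: 0.0
```

```bash
sed -i 's/s\["opening"\].round(3)/round(s["opening"],3)/' h.py; python3 -c "
from h import *
pr([533.5,-238,235],Rrack)"
```

```text
[ 0.001 -0.001 -0.126] [1.0586 0.3685 0.0033]
1.9 [ 385.  -406.   235.5] [ 3.141e+00 -1.000e-03  1.182e+00] 0.5 0.0 [ 0.2 -0.6  0.2]
```

Emit:
step_arm:
  moves:
    - [[0, 0, -0.12], [0.25, 0.09, 0], 0]
    - [[0, 0, -0.126], [0.5, 0.18, 0], 0]
    - [[0, 0, -0.126], [0.75, 0.27, 0], 0]
    - [[0, 0, -0.126], [1, 0.35, 0], 0]
    - [[0, 0, -0.126], [1, 0.3685, 0.003], 0]
    - [[0, 0, -0.126], [1, 0.3685, 0.003], 0]

```text
clock: 2.5
eef_pos: [529.7, -251.3, 234.6]
tcp_rot: [3.141, 0.0, 1.275]
contact_force: [-0.4, -0.1, 1.0]
opening: 0.501
grasp_force: 0.0
```

Run:
```python
from h import *
pr([533.5,-238,107],Rrack)
o=[]
for c,b in (("scene",(125,190,245,310)),("top",(320,140,440,260))):
    I=imaging.grab_frame(c)[b[1]:b[3],b[0]:b[2],::-1]; o.append(cv2.resize(I,(395,395),interpolation=cv2.INTER_CUBIC))
cv2.imwrite("pics/a1.png",np.hstack(o))
```

```text
[ 0.     0.    -0.007] [ 0.0694 -0.0014  0.6378]
2.5 [ 529.7 -251.3  234.6] [3.141 0.    1.275] 0.501 0.0 [-0.4 -0.1  1. ]
```

View pics/a1.png

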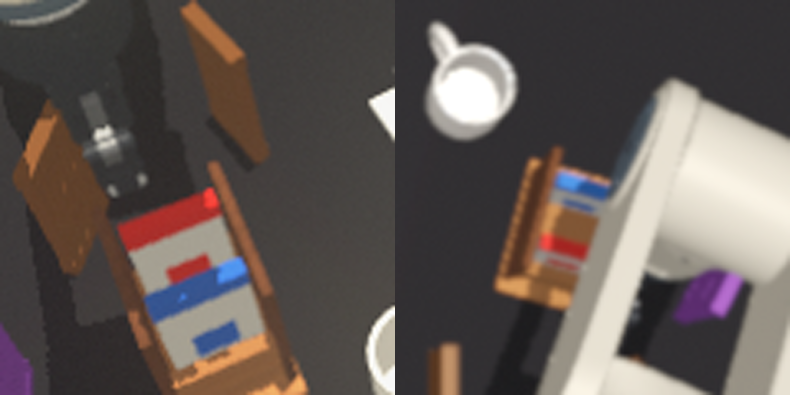

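Run:
```python
from h import *
s=telemetry.sense(); A=R.from_euler("xyz",s["tcp_rot"]).as_matrix()
for y in (-27,0,27): print(proj("scene",s["eef_pos"]+A@[0,y,-7]))
```

```text
[[154.91687638 225.29515392]]
[[158.76823924 235.56830457]]
[[162.74667783 246.1967431 ]]
```

Emit:
step_arm:
  moves:
    - [[0, 0, 0], [0.069, 0, 0.1], 0]
    - [[0, 0, 0], [0.069, 0, 0.25], 0]
    - [[0, 0, 0], [0.069, 0, 0.4], 0]
    - [[0, 0, 0], [0.069, 0, 0.5], 0]
    - [[0, 0, 0], [0.069, 0, 0.6], 0]
    - [[0, 0, 0], [0.069, 0, 0.638], 0]
    - [[0, 0, 0], [0.069, 0, 0.638], 0]

```text
clock: 3.3
eef_pos: [531.0, -240.3, 106.3]
tcp_rot: [-3.14, -0.0, 1.271]
contact_force: [-0.3, 0.5, 0.1]
opening: 0.499
grasp_force: 0.0
```

Emit:
step_arm:
  moves:
    - [[0, 0, 0], [0, 0, 0], -1]
    - [[0, 0, 0], [0, 0, 0], -1]
    - [[0, 0, 0], [0, 0, 0], -1]
    - [[0, 0, 0], [0, 0, 0], -1]
    - [[0, 0, 0], [0, 0, 0], -1]
    - [[0, 0, 0], [0, 0, 0], -1]
    - [[0, 0, 0], [0, 0, 0], -1]
    - [[0, 0, 0], [0, 0, 0], -1]
  squeeze: 40

```text
clock: 4.1
eef_pos: [533.2, -240.0, 108.3]
tcp_rot: [3.139, 0.001, 1.272]
contact_force: [-0.7, -1.5, 6.1]
opening: 0.136
grasp_force: 42.1
```

Emit:
step_arm:
  moves:
    - [[0, 0, 0], [0, 0, -0.1], -1]
    - [[0, 0, 0], [0, 0, -0.25], -1]
    - [[0, 0, 0], [0, 0, -0.4], -1]
    - [[0, 0, 0], [0, 0, -0.55], -1]
    - [[0, 0, 0], [0, 0, -0.7], -1]
    - [[0, 0, 0], [0, 0, -0.85], -1]
    - [[0, 0, 0], [0, 0, -0.9], -1]
    - [[0, 0, 0], [0, 0, -0.9], -1]

```text
clock: 4.9
eef_pos: [533.0, -239.6, 288.3]
tcp_rot: [3.139, 0.0, 1.272]
contact_force: [0.1, 0.9, -2.7]
opening: 0.137
grasp_force: 41.0
```

```bash
cat >> h.py <<'E'
up=np.array([-.574,0,.819]);nn=np.array([.819,0,.574]);st=np.array([30,0,22.])
Rplace=frame(vec(EA,nn),vec(EA,-up))
def on_easel(u,n): return pose(EA)(st+u*up+n*nn)[0]
# plaque centre = 70 up; grip in rack: TCP at 107 vs plaque centre 82 -> TCP 25 above centre -> u=95
E
python3 - <<'E'
from h import *
a=on_easel(95,6); print(a, vec(EA,nn))
pr(on_easel(95+60,6+60),Rplace)
E
```

```text
[516.06017052  -2.51999211 103.249     ] [ 0.80746943 -0.13694568  0.574     ]
[-0.774  0.051 -0.161] [ 1.118  -0.3578  0.506 ]
4.9 [ 533.  -239.6  288.3] [3.139 0.    1.272] 0.137 41.01724326610565 [ 0.1  0.9 -2.7]
```

Run:
```python
from h import *
a=on_easel(96,6)+[0,0,150]+vec(EA,[30,0,0]); print(a)
pr(a,Rplace)
```

```text
[545.07188658  -7.44033836 254.068     ]
[-0.774  0.051 -0.161] [ 1.1275 -0.2839  0.17  ]
4.9 [ 533.  -239.6  288.3] [3.139 0.    1.272] 0.137 41.01724326610565 [ 0.1  0.9 -2.7]
```

Emit:
step_arm:
  moves:
    - [[-0.1, 0.01, -0.02], [0.15, -0.05, 0], -1]
    - [[-0.2, 0.01, -0.04], [0.35, -0.1, 0], -1]
    - [[-0.35, 0.02, -0.07], [0.55, -0.15, 0.02], -1]
    - [[-0.5, 0.03, -0.1], [0.75, -0.2, 0.05], -1]
    - [[-0.65, 0.04, -0.13], [0.9, -0.25, 0.1], -1]
    - [[-0.774, 0.051, -0.161], [1, -0.284, 0.17], -1]
    - [[-0.774, 0.051, -0.161], [1, -0.284, 0.17], -1]
    - [[-0.774, 0.051, -0.161], [1, -0.284, 0.17], -1]

```text
clock: 5.7
eef_pos: [535.4, -31.0, 251.1]
tcp_rot: [2.537, 0.001, 1.404]
contact_force: [0.4, 0.1, -1.2]
opening: 0.133
grasp_force: 40.9
```

Run:
```python
from h import *
pr(on_easel(96+35,6+25),Rplace)
for c in C: cv2.imwrite(f"pics/b_{c}.png",imaging.grab_frame(c)[:,:,::-1])
```

```text
[-0.009 -0.001  0.002] [ 0.1246 -0.3941  0.3595]
5.7 [535.4 -31.  251.1] [2.537e+00 1.000e-03 1.404e+00] 0.133 40.94481825828552 [ 0.4  0.1 -1.2]
```

Emit:
step_arm:
  moves:
    - [[-0.009, 0, 0], [0.125, -0.1, 0.05], -1]
    - [[-0.009, 0, 0], [0.125, -0.25, 0.15], -1]
    - [[-0.009, 0, 0], [0.125, -0.394, 0.25], -1]
    - [[-0.009, 0, 0], [0.125, -0.394, 0.36], -1]
    - [[-0.009, 0, 0], [0.125, -0.394, 0.36], -1]
    - [[-0.009, 0, 0], [0.125, -0.394, 0.36], -1]

```text
clock: 6.4
eef_pos: [518.8, -4.1, 147.8]
tcp_rot: [2.527, 0.001, 1.402]
contact_force: [-0.1, -0.1, -1.3]
opening: 0.137
grasp_force: 41.0
```

Run:
```python
from h import *
pr(on_easel(96,6),Rplace)
s=telemetry.sense(); A=R.from_euler("xyz",s["tcp_rot"]).as_matrix(); G=C and s["eef_pos"]
o=[]
for c,b in (("scene",(220,175,300,255)),("top",(255,170,335,250))):
    I=imaging.grab_frame(c); cv2.imwrite(f"pics/b2_{c}.png",I[:,:,::-1]); Z=5
    I=cv2.resize(I[b[1]:b[3],b[0]:b[2],::-1],None,fx=Z,fy=Z,interpolation=cv2.INTER_CUBIC)
    L=lambda P,col:cv2.polylines(I,[((proj(c,np.array(P))+.5-b[:2])*Z).round().astype(np.int32)],True,col,1)
    L([G+A@[x,6,z] for x,z in((-32,-44),(32,-44),(32,96),(-32,96))],(0,255,255))
    L([on_easel(*q)+vec(EA,[0,y,0]) for q,y in(((0,0),-25),((0,0),25),((85,0),25),((85,0),-25))],(0,0,255))
    o.append(I)
cv2.imwrite("pics/b2.png",np.hstack(o))
```

```text
[ 0.004  0.002 -0.   ] [ 0.0058 -0.1404  0.1683]
6.4 [518.8  -4.1 147.8] [2.527e+00 1.000e-03 1.402e+00] 0.137 40.956788063049316 [-0.1 -0.1 -1.3]
```

View pics/b2.png

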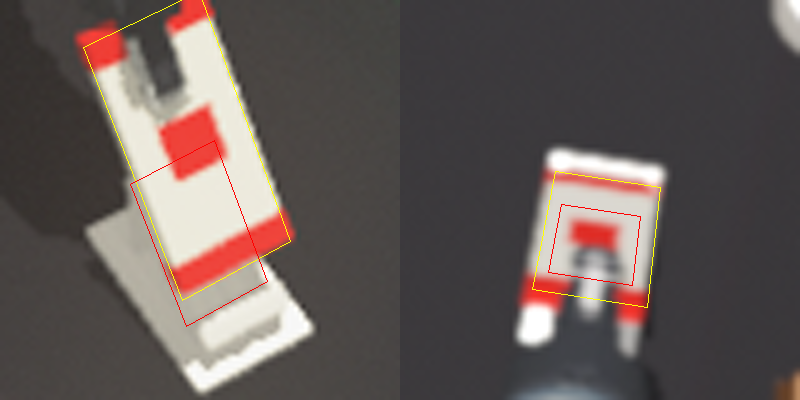

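Emit:
step_arm:
  moves:
    - [[0.004, 0.002, 0], [0.006, -0.03, 0.04], -1]
    - [[0.004, 0.002, 0], [0.006, -0.06, 0.08], -1]
    - [[0.004, 0.002, 0], [0.006, -0.09, 0.11], -1]
    - [[0.004, 0.002, 0], [0.006, -0.12, 0.135], -1]
    - [[0.004, 0.002, 0], [0.006, -0.13, 0.145], -1]
    - [[0.004, 0.002, 0], [0.006, -0.13, 0.145], -1]

```text
clock: 7.1
eef_pos: [516.6, -1.5, 128.7]
tcp_rot: [2.558, -0.002, 1.404]
contact_force: [-0.3, 0.8, -1.2]
opening: 0.138
grasp_force: 41.0
```

Run:
```python
from h import *
pr(on_easel(96,6),Rplace)
```

```text
[-0.035 -0.003 -0.   ] [-0.006  -0.0719  0.1003]
7.1 [516.6  -1.5 128.7] [ 2.558e+00 -2.000e-03  1.404e+00] 0.138 40.99518835544586 [-0.3  0.8 -1.2]
```

Emit:
step_arm:
  moves:
    - [[-0.035, -0.003, 0], [-0.006, -0.06, 0.08], -1]
    - [[-0.035, -0.003, 0], [-0.006, -0.06, 0.08], -1]
    - [[-0.035, -0.003, 0], [-0.006, -0.06, 0.08], -1]
    - [[-0.035, -0.003, 0], [-0.006, -0.06, 0.08], -1]

```text
clock: 7.5
eef_pos: [518.3, -2.7, 127.5]
tcp_rot: [2.559, -0.001, 1.403]
contact_force: [-0.3, -0.1, -1.9]
opening: 0.133
grasp_force: 41.0
```

Run:
```python
from h import *
pr(on_easel(96,6),Rplace); print(telemetry.sense()["qpos"].round(3),telemetry.sense()["wrist_torque"])
```

```text
[-0.037 -0.002 -0.   ] [-0.001  -0.0761  0.0902]
7.5 [518.3  -2.7 127.5] [ 2.559e+00 -1.000e-03  1.403e+00] 0.133 40.99461078643799 [-0.3 -0.1 -1.9]
[ 0.08   0.177  2.358 -1.295  0.139  1.501] [0.08023018 0.38923374 0.00926305]
```

```bash
cat >> h.py <<'E'
def tilt(e): return np.cos(e)*up+np.sin(e)*nn, np.cos(e)*nn-np.sin(e)*up
def tcp_t(e,u0,n0,h=96):
    u,n=tilt(e); return pose(EA)(st+u0*up+n0*nn+h*u+6*n)[0], frame(vec(EA,n),vec(EA,-u))
E
python3 - <<'E'
from h import *
pr(*tcp_t(.1,8,3)); pr(*tcp_t(.1,2,1))
E
```

```text
[ 0.09  -0.002 -0.   ] [-0.0009 -0.0144  0.0538]
7.5 [518.3  -2.7 127.5] [ 2.559e+00 -1.000e-03  1.403e+00] 0.133 40.99461078643799 [-0.3 -0.1 -1.9]
[ 0.09  -0.002 -0.   ] [-0.001  -0.0235  0.0841]
7.5 [518.3  -2.7 127.5] [ 2.559e+00 -1.000e-03  1.403e+00] 0.133 40.99461078643799 [-0.3 -0.1 -1.9]
```

Emit:
step_arm:
  moves:
    - [[0.05, 0, 0], [0, 0, 0], -1]
    - [[0.09, 0, 0], [0, 0, 0.01], -1]
    - [[0.09, 0, 0], [0, -0.014, 0.035], -1]
    - [[0.09, 0, 0], [0, -0.014, 0.054], -1]
    - [[0.09, 0, 0], [0, -0.014, 0.054], -1]
    - [[0.09, 0, 0], [0, -0.014, 0.054], -1]

```text
clock: 8.1
eef_pos: [521.5, -3.5, 116.7]
tcp_rot: [2.63, -0.001, 1.404]
contact_force: [0.5, -0.3, -1.3]
opening: 0.136
grasp_force: 40.9
```

Run:
```python
from h import *
pr(*tcp_t(.1,2,1)); pr(*tcp_t(.05,2,1));print(telemetry.sense()["qpos"].round(3))
```

```text
[ 0.    -0.001  0.001] [ 0.0001 -0.0053  0.0303]
8.1 [521.5  -3.5 116.7] [ 2.630e+00 -1.000e-03  1.404e+00] 0.136 40.934606194496155 [ 0.5 -0.3 -1.3]
[-0.064 -0.001  0.001] [ 0.0001 -0.0293  0.0294]
8.1 [521.5  -3.5 116.7] [ 2.630e+00 -1.000e-03  1.404e+00] 0.136 40.934606194496155 [ 0.5 -0.3 -1.3]
[ 0.064  0.203  2.312 -0.73   0.168  0.925]
```

Emit:
step_arm:
  moves:
    - [[0, 0, 0], [0, -0.005, 0.01], -1]
    - [[0, 0, 0], [0, -0.005, 0.02], -1]
    - [[0, 0, 0], [0, -0.005, 0.028], -1]
    - [[0, 0, 0], [0, -0.005, 0.032], -1]
    - [[0, 0, 0], [0, -0.005, 0.032], -1]

```text
clock: 8.6
eef_pos: [524.1, -3.7, 110.8]
tcp_rot: [2.63, -0.001, 1.404]
contact_force: [0.1, -0.1, -1.0]
opening: 0.137
grasp_force: 41.0
```

Emit:
step_arm:
  moves:
    - [[0, 0, 0], [0, 0, 0.005], -1]
    - [[0, 0, 0], [0, 0, 0.01], -1]
    - [[0, 0, 0], [0, 0, 0.015], -1]
    - [[0, 0, 0], [0, 0, 0.015], -1]

```text
clock: 9.0
eef_pos: [525.4, -3.7, 109.5]
tcp_rot: [2.628, -0.002, 1.404]
contact_force: [-17.7, 4.4, 30.0]
opening: 0.134
grasp_force: 46.5
```

Emit:
step_arm:
  moves:
    - [[0, 0, 0], [0, 0, -0.004], -1]
    - [[0, 0, 0], [0, -0.003, -0.008], -1]
    - [[0, 0, 0], [0, -0.003, -0.008], -1]
    - [[0, 0, 0], [0, -0.003, -0.008], -0.68]
    - [[0, 0, 0], [0, -0.003, -0.008], -0.62]
    - [[0, 0, 0], [0, -0.003, -0.008], -0.54]
    - [[0, 0, 0], [0, -0.003, -0.008], -0.46]
    - [[0, 0, 0], [0, -0.003, -0.008], -0.36]

```text
clock: 9.8
eef_pos: [524.1, -3.7, 109.2]
tcp_rot: [2.63, -0.001, 1.403]
contact_force: [0.9, -0.3, -0.7]
opening: 0.322
grasp_force: 0.1
```

Emit:
step_arm:
  moves:
    - [[0, 0, 0], [0, 0, 0], -0.25]
    - [[0, 0, 0], [0, 0, 0], -0.1]
    - [[0, 0, 0], [0, 0, 0], 0.0]
    - [[0, 0, 0], [0, 0, 0], 0.0]

```text
clock: 10.2
eef_pos: [524.3, -3.7, 109.4]
tcp_rot: [2.63, -0.001, 1.404]
contact_force: [-0.2, -0.7, -0.0]
opening: 0.504
grasp_force: 0.0
```

Run:
```python
from h import *
o=[]
for c,b in (("scene",(220,175,300,255)),("top",(255,170,335,250))):
    I=imaging.grab_frame(c); Z=5
    I=cv2.resize(I[b[1]:b[3],b[0]:b[2],::-1],None,fx=Z,fy=Z,interpolation=cv2.INTER_CUBIC)
    L=lambda P,col:cv2.polylines(I,[((proj(c,np.array(P))+.5-b[:2])*Z).round().astype(np.int32)],True,col,1)
    L([on_easel(u,12)+vec(EA,[0,y,0]) for u,y in((0,-32),(0,32),(140,32),(140,-32))],(0,255,255))
    o.append(I)
cv2.imwrite("pics/c.png",np.hstack(o))
pr(*tcp_t(.1,2,1))
```

```text
[ 0.    -0.002 -0.   ] [-0.0011  0.0006 -0.0084]
10.3 [524.2  -3.7 109.4] [ 2.630e+00 -1.000e-03  1.403e+00] 0.501 0.0 [ 0.9 -0.4 -0.8]
```

View pics/c.png

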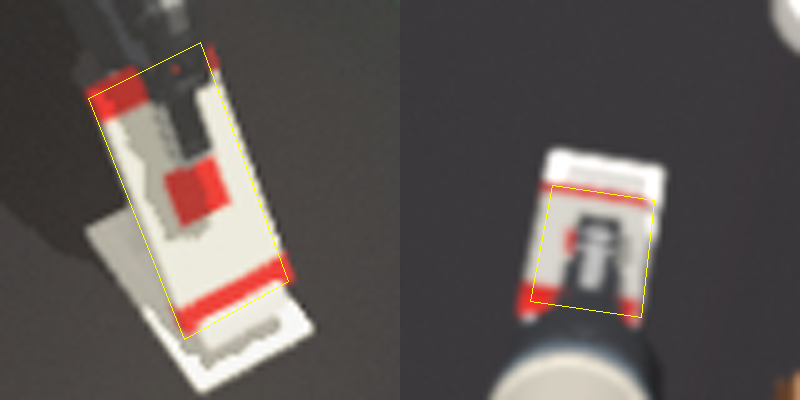

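```bash
cat >> h.py <<'E'
Rdn=frame(vec(EA,[0,1,0]),down)          # above easel, tool x = -easel x
Rreg=frame(vec(EA,[0,1,0]),vec(EA,-nn))
def fwd(t,d):
    "world pose after a move, for planning"
    s=telemetry.sense(); A=R.from_euler("xyz",s["tcp_rot"]).as_matrix()
    return s["eef_pos"]+A@np.array(d)*200
E
python3 - <<'E'
from h import *
print(fwd(0,[0,0.05,-.6])); pr(fwd(0,[0,.05,-.6])+vec(EA,[60,0,80]),Rdn)
E
```

```text
[474.89671345   4.49958196 218.89835283]
[ 0.512  0.509 -1.952] [ 3.000e-04  5.074e-01 -8.019e-01]
10.3 [524.2  -3.7 109.4] [ 2.630e+00 -1.000e-03  1.403e+00] 0.501 0.0 [ 0.9 -0.4 -0.8]
```

Emit:
step_arm:
  moves:
    - [[0, 0, 0], [0, 0, -0.05], 0]
    - [[0, 0, 0], [0, 0, -0.15], 0]
    - [[0, 0, 0], [0, 0, -0.3], 0]
    - [[0, 0, 0], [0, 0, -0.5], 0]
    - [[0, 0, 0], [0, 0, -0.65], 0.3]
    - [[0, 0, 0], [0, 0, -0.75], 0.7]

```text
clock: 10.9
eef_pos: [451.3, 8.7, 242.1]
tcp_rot: [2.628, -0.002, 1.404]
contact_force: [-0.1, -1.1, -0.2]
opening: 0.8
grasp_force: 0.0
```

Run:
```python
from h import *
pr(on_easel(120,6)+vec(EA,[130,0,200]),Rdn); print(telemetry.sense()["qpos"].round(2))
```

```text
[ 0.515  0.51  -1.952] [-8.000e-04  9.904e-01  9.000e-02]
10.9 [451.3   8.7 242.1] [ 2.628e+00 -2.000e-03  1.404e+00] 0.8 0.0 [-0.1 -1.1 -0.2]
[ 0.12 -0.18  2.31 -0.27  0.53  0.49]
```

Emit:
step_arm:
  moves:
    - [[0.04, 0.04, -0.16], [0, 0.1, -0.1], 1]
    - [[0.08, 0.08, -0.32], [0, 0.3, -0.1], 1]
    - [[0.12, 0.12, -0.48], [0, 0.5, -0.05], 1]
    - [[0.16, 0.16, -0.64], [0, 0.7, 0], 1]
    - [[0.21, 0.21, -0.8], [0, 0.9, 0.05], 1]
    - [[0.257, 0.255, -0.976], [0, 0.99, 0.09], 1]
    - [[0.257, 0.255, -0.976], [0, 0.99, 0.09], 1]
    - [[0.257, 0.255, -0.976], [0, 0.99, 0.09], 1]

```text
clock: 11.7
eef_pos: [631.4, -22.4, 320.7]
tcp_rot: [2.887, 0.104, 2.189]
contact_force: [-0.5, -0.7, -0.9]
opening: 1.001
grasp_force: 0.0
```

Run:
```python
from h import *
pr(on_easel(110,130),frame(vec(EA,[0,1,0]),vec(EA,[-.3,0,-1]))); print(telemetry.sense()["qpos"].round(2))
```

```text
[ 0.397  0.603 -0.937] [ 0.1555 -0.2469  0.6147]
11.7 [631.4 -22.4 320.7] [2.887 0.104 2.189] 1.001 0.0 [-0.5 -0.7 -0.9]
[-0.08  0.16  1.72  0.1   1.01 -0.76]
```

Emit:
step_arm:
  moves:
    - [[0.06, 0.09, -0.14], [0, 0, 0], 1]
    - [[0.12, 0.18, -0.28], [0, 0, 0.05], 1]
    - [[0.18, 0.27, -0.42], [0.03, -0.05, 0.1], 1]
    - [[0.24, 0.36, -0.56], [0.05, -0.08, 0.2], 1]
    - [[0.3, 0.45, -0.7], [0.08, -0.12, 0.3], 1]
    - [[0.36, 0.54, -0.84], [0.1, -0.16, 0.4], 1]
    - [[0.397, 0.603, -0.937], [0.12, -0.2, 0.5], 1]
    - [[0.397, 0.603, -0.937], [0.14, -0.23, 0.55], 1]

```text
clock: 12.5
eef_pos: [607.2, -18.3, 198.3]
tcp_rot: [-3.141, -0.294, 2.975]
contact_force: [0.3, -0.3, -1.2]
opening: 0.998
grasp_force: 0.0
```

Run:
```python
from h import *
pr(on_easel(110,110),Rreg); print(telemetry.sense()["qpos"].round(2))
o=[]
for c,b in (("scene",(210,165,300,255)),("top",(255,170,335,250))):
    I=imaging.grab_frame(c); cv2.imwrite(f"pics/d_{c}.png",I[:,:,::-1])
```

```text
[-0.002  0.848  0.001] [0.0431 0.0019 0.1334]
12.5 [607.2 -18.3 198.3] [-3.141 -0.294  2.975] 0.998 0.0 [ 0.3 -0.3 -1.2]
[-0.05  0.52  1.49  0.03  1.43 -1.46]
```

Emit:
step_arm:
  moves:
    - [[0, 0.17, 0], [0, 0, 0.0], 1]
    - [[0, 0.34, 0], [0, 0, 0.02], 1]
    - [[0, 0.51, 0], [0.02, 0, 0.05], 1]
    - [[0, 0.68, 0], [0.03, 0, 0.08], 1]
    - [[0, 0.848, 0], [0.043, 0.002, 0.11], 1]
    - [[0, 0.848, 0], [0.043, 0.002, 0.133], 1]
    - [[0, 0.848, 0], [0.043, 0.002, 0.133], 1]

```text
clock: 13.3
eef_pos: [592.4, -16.2, 177.5]
tcp_rot: [-3.14, -0.953, 2.972]
contact_force: [-0.1, -0.5, 0.6]
opening: 1.0
grasp_force: 0.0
```

Run:
```python
from h import *
pr(on_easel(110,-16),Rreg); print(telemetry.sense()["qpos"].round(2))
s=telemetry.sense(); A=R.from_euler("xyz",s["tcp_rot"]).as_matrix(); o=[]
for c,b in (("scene",(210,155,310,255)),("top",(245,150,345,250))):
    I=imaging.grab_frame(c); Z=4
    I=cv2.resize(I[b[1]:b[3],b[0]:b[2],::-1],None,fx=Z,fy=Z,interpolation=cv2.INTER_CUBIC)
    L=lambda P,col:cv2.polylines(I,[((proj(c,np.array(P))+.5-b[:2])*Z).round().astype(np.int32)],True,col,1)
    L([on_easel(u,12)+vec(EA,[0,y,0]) for u,y in((0,-32),(0,32),(140,32),(140,-32))],(0,255,255))
    L([s["eef_pos"]+A@[x,y,z] for x,y,z in ((0,42,-13),(0,42,100),(0,-42,100),(0,-42,-13))],(0,255,0))
    o.append(I)
cv2.imwrite("pics/e.png",np.hstack(o))
```

```text
[ 0.     0.008 -0.001] [-0.0024  0.0032  0.6407]
13.3 [592.4 -16.2 177.5] [-3.14  -0.953  2.972] 1.0 0.0 [-0.1 -0.5  0.6]
[-0.07  0.91  1.1   0.09  2.07 -1.47]
```

View pics/e.png

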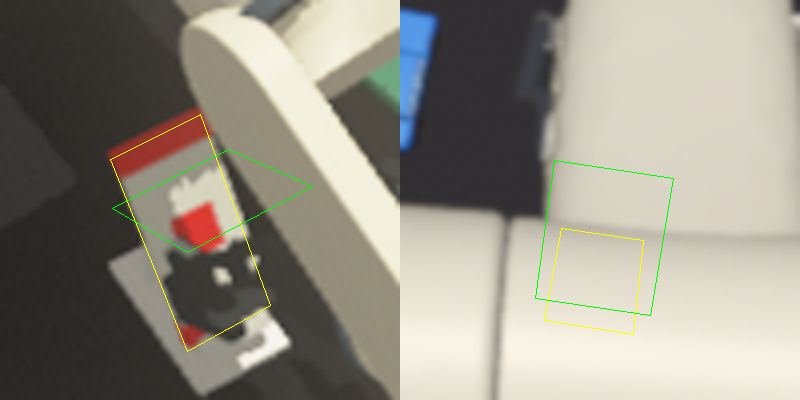

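Emit:
step_arm:
  moves:
    - [[0, 0.008, 0], [0, 0.003, 0.12], 1]
    - [[0, 0.008, 0], [0, 0.003, 0.25], 1]
    - [[0, 0.008, 0], [0, 0.003, 0.38], 1]
    - [[0, 0.008, 0], [0, 0.003, 0.48], 1]
    - [[0, 0.008, 0], [0, 0.003, 0.56], 1]
    - [[0, 0.008, 0], [0, 0.003, 0.62], 1]
    - [[0, 0.008, 0], [0, 0.003, 0.64], 1]
    - [[0, 0.008, 0], [0, 0.003, 0.64], 1]

```text
clock: 14.2
eef_pos: [489.9, 2.0, 105.2]
tcp_rot: [3.141, -0.96, 2.974]
contact_force: [0.5, -0.6, -0.4]
opening: 1.0
grasp_force: 0.0
```

Emit:
step_arm:
  moves:
    - [[0, 0, 0], [0, 0, 0], 0.7]
    - [[0, 0, 0], [0, 0, 0], 0.6]
    - [[0, 0, 0], [0, 0, 0], 0.5]
    - [[0, 0, 0], [0, 0, 0], 0.4]
    - [[0, 0, 0], [0, 0, 0], 0.3]
    - [[0, 0, 0], [0, 0, 0], 0.2]
    - [[0, 0, 0], [0, 0, 0], 0.2]
    - [[0, 0, 0], [0, 0, 0], 0.2]
  squeeze: 50

```text
clock: 15.0
eef_pos: [490.3, 2.1, 104.4]
tcp_rot: [3.141, -0.961, 2.975]
contact_force: [6.2, 0.8, 4.9]
opening: 0.739
grasp_force: 53.1
```

Run:
```python
from h import *
s=telemetry.sense(); print(s["clock"],s["opening"],s["grasp_force"],s["contact_force"])
d=s["eef_pos"]-pose(EA)(st)[0]; print("u,n,y",d@vec(EA,up),d@vec(EA,nn),d@vec(EA,[0,1,0]), pose(EA)(st)[0])
pr(on_easel(110,-16),Rreg)
```

```text
15.0 0.7391608825617838 53.10691773891449 [6.22168507 0.84285344 4.85095842]
u,n,y 110.97562687813195 -14.718140351416011 0.20911082420871807 [564.97763481 -10.81632527  22.        ]
[ 0.    -0.002  0.001] [-0.0048 -0.001   0.0064]
15.0 [490.3   2.1 104.4] [ 3.141 -0.961  2.975] 0.739 53.10691773891449 [6.2 0.8 4.9]
```

Emit:
step_arm:
  moves:
    - [[0, 0, 0], [0, 0, -0.04], 0.2]
    - [[0, 0, 0], [0, 0, -0.12], 0.2]
    - [[0, 0, 0], [0.05, 0, -0.25], 0.2]
    - [[0, 0, 0], [0.15, 0, -0.4], 0.2]
    - [[0, -0.1, 0], [0.3, 0, -0.5], 0.2]
    - [[0, -0.25, 0], [0.45, 0, -0.55], 0.2]
    - [[0, -0.4, 0], [0.55, 0, -0.55], 0.2]
    - [[0, -0.55, 0], [0.6, 0, -0.55], 0.2]

```text
clock: 15.8
eef_pos: [511.1, -1.8, 267.2]
tcp_rot: [3.141, -0.524, 2.974]
contact_force: [0.2, 1.5, -0.6]
opening: 0.739
grasp_force: 56.3
```

```bash
cat >> h.py <<'E'
Rpr=frame(vec(PR,[0,1,0]),down)
def at_press(x,y,z): return pose(PR)([x,y,z])[0]
E
python3 - <<'E'
from h import *
pr(at_press(-160,0,150),Rpr); print(telemetry.sense()["qpos"].round(2))
E
```

```text
[ 0.038 -0.666 -0.14 ] [0.4577 1.3497 0.9415]
15.8 [511.1  -1.8 267.2] [ 3.141 -0.524  2.974] 0.739 56.30896210670471 [ 0.2  1.5 -0.6]
[-0.05  0.45  1.51  0.06  1.7  -1.46]
```

Emit:
step_arm:
  moves:
    - [[0.006, -0.15, -0.03], [0.05, 0.1, 0.03], 0.2]
    - [[0.015, -0.3, -0.06], [0.12, 0.3, 0.07], 0.2]
    - [[0.025, -0.45, -0.09], [0.2, 0.5, 0.12], 0.2]
    - [[0.03, -0.6, -0.12], [0.28, 0.7, 0.16], 0.2]
    - [[0.038, -0.666, -0.14], [0.35, 0.9, 0.2], 0.2]
    - [[0.038, -0.666, -0.14], [0.35, 1, 0.2], 0.2]
    - [[0.038, -0.666, -0.14], [0.35, 1, 0.2], 0.2]

```text
clock: 16.5
eef_pos: [464.1, 211.3, 266.8]
tcp_rot: [3.141, -0.006, 3.09]
contact_force: [-0.0, -0.9, -1.2]
opening: 0.738
grasp_force: 56.3
```

Run:
```python
from h import *
pr(at_press(-155,0,60),Rpr); print(telemetry.sense()["qpos"].round(2))
```

```text
[ 0.001 -0.008  0.005] [0.3839 0.3882 1.0367]
16.5 [464.1 211.3 266.8] [ 3.141 -0.006  3.09 ] 0.738 56.288663148880005 [-0.  -0.9 -1.2]
[ 0.42  0.14  1.83  0.    1.17 -1.1 ]
```

Move over in front of the throat, to z≈70 (plaque bottom ≈ 85).

Emit:
step_arm:
  moves:
    - [[0.001, -0.008, 0.005], [0.12, 0.12, 0.1], 0.2]
    - [[0.001, -0.008, 0.005], [0.25, 0.25, 0.25], 0.2]
    - [[0.001, -0.008, 0.005], [0.384, 0.35, 0.4], 0.2]
    - [[0.001, -0.008, 0.005], [0.384, 0.388, 0.6], 0.2]
    - [[0.001, -0.008, 0.005], [0.384, 0.388, 0.8], 0.2]
    - [[0.001, -0.008, 0.005], [0.384, 0.388, 0.95], 0.2]
    - [[0.001, -0.008, 0.005], [0.384, 0.388, 0.98], 0.2]
    - [[0.001, -0.008, 0.005], [0.384, 0.388, 0.98], 0.2]

```text
clock: 17.3
eef_pos: [390.9, 289.8, 70.3]
tcp_rot: [-3.139, -0.003, 3.082]
contact_force: [0.4, 0.7, -0.5]
opening: 0.735
grasp_force: 56.2
```

Run:
```python
from h import *
pr(at_press(-151,0,27),Rpr); 
s=telemetry.sense(); A=R.from_euler("xyz",s["tcp_rot"]).as_matrix(); o=[]
for c,b in (("scene",(270,115,370,215)),("top",(150,170,250,270))):
    I=imaging.grab_frame(c); cv2.imwrite(f"pics/f_{c}.png",I[:,:,::-1]); Z=4
    I=cv2.resize(I[b[1]:b[3],b[0]:b[2],::-1],None,fx=Z,fy=Z,interpolation=cv2.INTER_CUBIC)
    L=lambda P,col:cv2.polylines(I,[((proj(c,np.array(P))+.5-b[:2])*Z).round().astype(np.int32)],True,col,1)
    L([s["eef_pos"]+A@[x,y,-26.7] for x,y in ((-111,-32),(29,-32),(29,32),(-111,32))],(0,255,255))
    L([at_press(x,y,40) for x,y in ((-80,-22),(-80,22),(45,22),(45,-22))],(0,0,255))
    o.append(I)
cv2.imwrite("pics/f.png",np.hstack(o))
```

```text
[-0.003 -0.003 -0.006] [-0.0158  0.0163  0.2165]
17.3 [390.9 289.8  70.3] [-3.139e+00 -3.000e-03  3.082e+00] 0.735 56.1907160282135 [ 0.4  0.7 -0.5]
```

View pics/f.png

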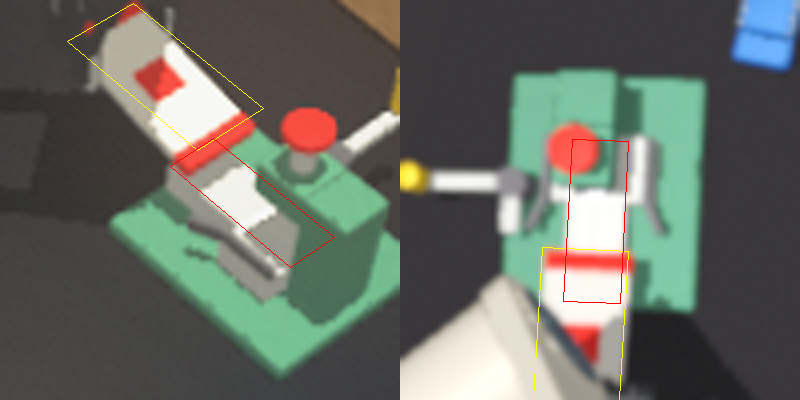

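Run:
```python
from h import *
from scipy.optimize import least_squares as ls
def tri(a,b): return ls(lambda P:np.r_[proj("scene",P)[0]-a,proj("top",P)[0]-b],[460,285,80.]) 
for a,b in (((322.8,149.4),(197.1,233.1)),((313,155),(208,233.8)),((332.5,143.8),(186.3,232.5))):
    q=tri(a,b); print(q.x.round(1),q.cost)
s=telemetry.sense();A=R.from_euler("xyz",s["tcp_rot"]).as_matrix(); print(s["eef_pos"]+A@[-111,0,-26.7])
# fit pitch of the plaque about the grip by silhouette in the scene picture
im=cv2.imread("pics/f_scene.png");h,sa,v=cv2.cvtColor(im,cv2.COLOR_BGR2HSV).astype(int).transpose(2,0,1)
g=((h>172)|(h<8))&(sa>120)&(v>90); ys,xs=np.nonzero(g[120:165,275:340]); print(xs.min()+275,xs.max()+275,ys.min()+120,ys.max()+120)
I=im[110:190,280:340]; I=cv2.resize(I,(600,600*80//60*60//80),interpolation=cv2.INTER_CUBIC)
for th in (0,.1,.2,.3,.4):
    P=[s["eef_pos"]+A@(np.array([0,0,-20.7])+R.from_rotvec([0,-th,0]).apply([x,y,z])) for x in(-111,) for y,z in((-32,-6),(32,-6),(32,6),(-32,6))]
    print(th,proj("scene",P).round(1).tolist(),proj("top",P[:2]).round(1).tolist(),P[0].round(0))
```

```text
[496.  278.4  85.1] 1.5725344559216554
[492.3 244.5  84.1] 3.3107901509595914
[499.5 312.1  86.4] 0.34510193550955814
[502.91988109 284.404286    98.9163671 ]
291 333 120 158
0 [[319.4, 151.4], [336.0, 140.9], [335.5, 143.9], [319.0, 154.4]] [[206.0, 231.8], [184.5, 230.8]] [501. 252.  99.]
0.1 [[319.4, 148.4], [336.1, 137.9], [335.9, 141.1], [319.4, 151.6]] [[205.3, 232.0], [183.7, 231.0]] [500. 253. 110.]
0.2 [[319.2, 145.1], [336.0, 134.6], [336.1, 138.1], [319.4, 148.6]] [[204.7, 232.5], [182.9, 231.5]] [498. 253. 121.]
0.3 [[318.7, 141.7], [335.6, 131.2], [336.1, 134.9], [319.2, 145.4]] [[204.0, 233.4], [182.0, 232.4]] [494. 253. 131.]
0.4 [[317.9, 138.1], [335.0, 127.6], [335.7, 131.5], [318.8, 142.0]] [[203.3, 234.7], [181.2, 233.7]] [490. 253. 142.]
```

```bash
cat > fitb.py <<'E'
from h import *
import sys
def run(pref,p0=(0,0,0,0,0)):
    s=telemetry.sense();A=R.from_euler("xyz",s["tcp_rot"]).as_matrix(); T={}
    for c,b in (("scene",(305,135,345,165)),("top",(175,222,225,240))):
        h,sa,v=cv2.cvtColor(cv2.imread(f"pics/{pref}_{c}.png"),cv2.COLOR_BGR2HSV).astype(int).transpose(2,0,1)
        g=((h>170)|(h<9))&(sa>110)&(v>70); w=np.zeros(g.shape); w[b[1]:b[3],b[0]:b[2]]=1
        if c=="scene": n,l=cv2.connectedComponents((g&(w>0)).astype(np.uint8)); k=1+np.argmax([(l==i).sum() for i in range(1,n)]); g=l==k
        T[c]=(g*1.,w); print(c,g[w>0].sum())
    def P(p,x0,x1): # p: dx,dy,dz (mm), droop, yaw ; about the grip
        B=box(x0,x1,-32,32,-6,6); Q=R.from_euler("zy",[p[4],p[3]]).apply(B)
        return s["eef_pos"]+(Q+[p[0],p[1],p[2]-20.7])@A.T
    def cost(p,L=13): return sum((np.abs(sil(c,[P(p,-111,-111+L)],lambda x:x)-t)*w).sum() for c,(t,w) in T.items())+.02*(p[0]**2+p[1]**2+p[2]**2)
    st=np.diag([6,4,4,.12,.06]); best=None
    for k in range(4):
        q=np.array(p0,float) if best is None else best.x
        best=minimize(cost,q,method="Nelder-Mead",options=dict(initial_simplex=[q]+[q+e/(1.4**k) for e in st],maxiter=400,xatol=.01,fatol=.05))
    print(best.x.round(3),best.fun,"front bottom z",P(best.x,-111,-100)[:,2].min().round(1),"front mid",P(best.x,-111,-111).mean(0).round(1))
    for d in (-.2,-.1,0,.1,.2):
        q=best.x.copy(); q[3]=d; m=minimize(lambda v:cost(np.r_[v,d,q[4]]),q[:3],method="Nelder-Mead"); print(d,m.fun.round(1),m.x.round(1))
run(sys.argv[1])
E
python3 fitb.py f
```

```text
scene 129
top 84
[ 1.856 -3.451  1.709  0.117  0.008] 55.18127410962817 front bottom z 72.3 front mid [500.1 280.2  78.3]
-0.2 313.5 [ 1.8 -4.1  1.6]
-0.1 212.3 [-6.3 -7.2  6.9]
0 131.8 [ 0.2 -5.5  2.2]
0.1 57.0 [ 1.1 -4.6  1.8]
0.2 70.3 [ 3.5 -2.3 -0.7]
```

Emit:
step_arm:
  moves:
    - [[-0.003, -0.08, -0.006], [0, 0.025, 0], 0.2]
    - [[-0.003, -0.153, -0.006], [-0.016, 0.025, 0.04], 0.2]
    - [[-0.003, -0.153, -0.006], [-0.016, 0.025, 0.1], 0.2]
    - [[-0.003, -0.153, -0.006], [-0.016, 0.025, 0.15], 0.2]
    - [[-0.003, -0.153, -0.006], [-0.016, 0.025, 0.18], 0.2]
    - [[-0.003, -0.153, -0.006], [-0.016, 0.025, 0.18], 0.2]

```text
clock: 18.0
eef_pos: [394.8, 295.5, 34.3]
tcp_rot: [3.14, 0.119, 3.087]
contact_force: [-0.4, 0.0, 0.2]
opening: 0.737
grasp_force: 56.4
```

```bash
python3 - <<'E'
from h import *
pr(at_press(-151,0,27),Rpr); o=[]
for c,b in (("scene",(280,115,380,215)),("top",(150,170,250,270))):
    I=imaging.grab_frame(c); cv2.imwrite(f"pics/g_{c}.png",I[:,:,::-1]); Z=4
    I=cv2.resize(I[b[1]:b[3],b[0]:b[2],::-1],None,fx=Z,fy=Z,interpolation=cv2.INTER_CUBIC); o.append(I)
cv2.imwrite("pics/g.png",np.hstack(o))
E
python3 fitb.py g
```

```text
[0.001 0.151 0.001] [ 0.0068 -0.0136  0.0359]
18.0 [394.8 295.5  34.3] [3.14  0.119 3.087] 0.737 56.40220642089844 [-0.4  0.   0.2]
scene 126
top 77
[ 2.014e+00 -3.297e+00  4.152e+00  1.060e-01  3.000e-03] 47.858971797462445 front bottom z 46.3 front mid [501.5 286.2  52.5]
-0.2 89.2 [-0.5 -4.6 34.3]
-0.1 109.8 [-1.6  2.5 20.3]
0 80.5 [-1.4 -5.1  8.3]
0.1 47.7 [ 2.  -3.5  4.2]
0.2 54.2 [ 1.2 -2.6 -4.2]
```

View pics/g.png

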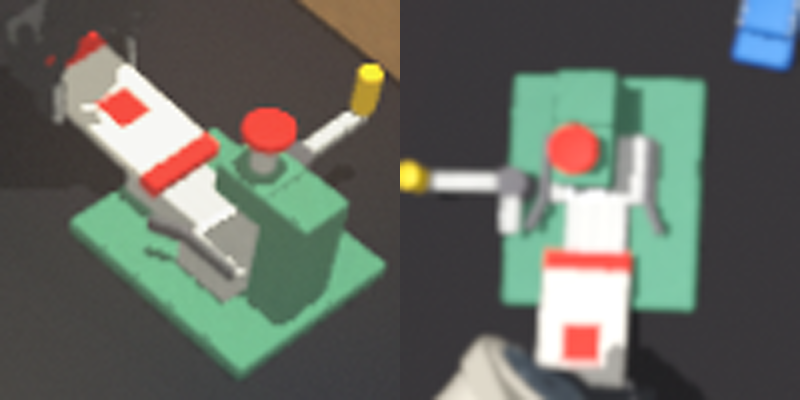

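```bash
cat >> h.py <<'E'
Rins=Rpr@R.from_rotvec([0,-.12,0]).as_matrix()
E
python3 - <<'E'
from h import *
pr(at_press(-150,-0.3,28.5),Rins); pr(at_press(-110,-0.3,28.5),Rins)
E
```

```text
[ 0.002 -0.001  0.   ] [ 0.0016 -0.0159  0.0319]
18.1 [394.8 295.6  34.9] [3.14  0.119 3.087] 0.738 56.340118646621704 [ 0.3 -0.9 -1.3]
[ 0.002 -0.001  0.   ] [-0.197  -0.0159  0.0557]
18.1 [394.8 295.6  34.9] [3.14  0.119 3.087] 0.738 56.340118646621704 [ 0.3 -0.9 -1.3]
```

Emit:
step_arm:
  moves:
    - [[0, 0, 0], [0.002, -0.016, 0.01], 0.2]
    - [[0, 0, 0], [0.002, -0.016, 0.025], 0.2]
    - [[0, 0, 0], [0.002, -0.016, 0.032], 0.2]
    - [[0, 0, 0], [0.002, -0.016, 0.032], 0.2]

```text
clock: 18.5
eef_pos: [394.8, 292.5, 28.6]
tcp_rot: [3.14, 0.12, 3.087]
contact_force: [-1.0, -0.2, 3.9]
opening: 0.736
grasp_force: 56.7
```

Emit:
step_arm:
  moves:
    - [[0, 0, 0], [-0.03, 0, 0.0035], 0.2]
    - [[0, 0, 0], [-0.06, 0, 0.007], 0.2]
    - [[0, 0, 0], [-0.1, 0, 0.012], 0.2]
    - [[0, 0, 0], [-0.13, 0, 0.0155], 0.2]
    - [[0, 0, 0], [-0.16, 0, 0.019], 0.2]
    - [[0, 0, 0], [-0.18, 0, 0.0215], 0.2]
    - [[0, 0, 0], [-0.2, 0, 0.024], 0.2]
    - [[0, 0, 0], [-0.2, 0, 0.024], 0.2]

```text
clock: 19.3
eef_pos: [435.8, 290.4, 28.7]
tcp_rot: [3.139, 0.121, 3.087]
contact_force: [2.3, -1.1, 3.3]
opening: 0.737
grasp_force: 56.7
```

Run:
```python
from h import *
pr(at_press(-80,-0.3,27.5),Rins); o=[]
for c,b in (("scene",(280,115,380,215)),("top",(150,170,250,270))):
    I=imaging.grab_frame(c); cv2.imwrite(f"pics/h_{c}.png",I[:,:,::-1]); Z=4
    I=cv2.resize(I[b[1]:b[3],b[0]:b[2],::-1],None,fx=Z,fy=Z,interpolation=cv2.INTER_CUBIC); o.append(I)
cv2.imwrite("pics/h.png",np.hstack(o))
```

```text
[0.003 0.001 0.001] [-0.1447 -0.0011  0.0235]
19.3 [435.8 290.4  28.7] [3.139 0.121 3.087] 0.737 56.723352670669556 [ 2.3 -1.1  3.3]
```

Emit:
step_arm:
  moves:
    - [[0, 0, 0], [-0.03, 0, 0.0035], 0.2]
    - [[0, 0, 0], [-0.06, 0, 0.007], 0.2]
    - [[0, 0, 0], [-0.09, 0, 0.011], 0.2]
    - [[0, 0, 0], [-0.12, 0, 0.0145], 0.2]
    - [[0, 0, 0], [-0.145, 0, 0.0175], 0.2]
    - [[0, 0, 0], [-0.145, 0, 0.0175], 0.2]

```text
clock: 20.0
eef_pos: [465.3, 288.9, 28.7]
tcp_rot: [3.139, 0.121, 3.087]
contact_force: [2.1, -0.9, 3.6]
opening: 0.736
grasp_force: 56.7
```

Run:
```python
from h import *
pr(at_press(-66,0,27.5),Rins)
```

```text
[0.003 0.001 0.001] [-0.0672 -0.0002  0.0143]
20.0 [465.3 288.9  28.7] [3.139 0.121 3.087] 0.736 56.67701840400696 [ 2.1 -0.9  3.6]
```

Emit:
step_arm:
  moves:
    - [[0, 0, 0], [-0.015, 0, 0.002], 0.2]
    - [[0, 0, 0], [-0.03, 0, 0.0035], 0.2]
    - [[0, 0, 0], [-0.045, 0, 0.005], 0.2]
    - [[0, 0, 0], [-0.055, 0, 0.0065], 0.2]
    - [[0, 0, 0], [-0.055, 0, 0.0065], 0.2]

```text
clock: 20.5
eef_pos: [475.6, 288.2, 28.7]
tcp_rot: [3.14, 0.12, 3.087]
contact_force: [-0.8, -1.9, 4.2]
opening: 0.739
grasp_force: 56.8
```

Emit:
step_arm:
  moves:
    - [[0, 0, 0], [-0.008, 0, 0.001], 0.2]
    - [[0, 0, 0], [-0.016, 0, 0.002], 0.2]
    - [[0, 0, 0], [-0.02, 0, 0.0025], 0.2]
    - [[0, 0, 0], [-0.02, 0, 0.0025], 0.2]

```text
clock: 20.9
eef_pos: [479.3, 288.0, 28.6]
tcp_rot: [3.14, 0.12, 3.087]
contact_force: [-1.5, 0.3, 4.2]
opening: 0.739
grasp_force: 56.8
```

Emit:
step_arm:
  moves:
    - [[0, 0, 0], [-0.008, 0, 0.001], 0.2]
    - [[0, 0, 0], [-0.014, 0, 0.002], 0.2]
    - [[0, 0, 0], [-0.014, 0, 0.002], 0.2]

```text
clock: 21.2
eef_pos: [482.3, 287.8, 28.5]
tcp_rot: [3.14, 0.12, 3.087]
contact_force: [-1.4, 0.2, 3.9]
opening: 0.735
grasp_force: 56.8
```

Emit:
step_arm:
  moves:
    - [[0, 0, 0], [-0.008, 0, 0.001], 0.2]
    - [[0, 0, 0], [-0.014, 0, 0.002], 0.2]
    - [[0, 0, 0], [-0.014, 0, 0.002], 0.2]

```text
clock: 21.5
eef_pos: [483.8, 287.4, 28.0]
tcp_rot: [3.141, 0.118, 3.088]
contact_force: [-5.8, 2.2, 3.2]
opening: 0.736
grasp_force: 56.8
```

Emit:
step_arm:
  moves:
    - [[0, 0, 0], [-0.007, 0, 0.001], 0.2]
    - [[0, 0, 0], [-0.012, 0, 0.0015], 0.2]
    - [[0, 0, 0], [-0.012, 0, 0.0015], 0.2]

```text
clock: 21.8
eef_pos: [483.8, 286.9, 27.1]
tcp_rot: [-3.141, 0.114, 3.088]
contact_force: [-15.9, 6.0, 4.0]
opening: 0.736
grasp_force: 57.0
```

Emit:
step_arm:
  moves:
    - [[0, 0, 0], [0.005, 0, 0], 0.5]
    - [[0, 0, 0], [0.005, 0, 0], 0.7]
    - [[0, 0, 0], [0.005, 0, 0], 1]
    - [[0, 0, 0], [0.005, 0, 0], 1]
    - [[0, 0, 0], [0.005, 0, -0.1], 1]
    - [[0, 0.07, 0], [0.02, 0, -0.25], 1]
    - [[0, 0.153, 0], [0.05, 0, -0.35], 0.3]
    - [[0, 0.153, 0], [0.08, 0, -0.4], -1]

```text
clock: 22.6
eef_pos: [464.1, 289.5, 108.1]
tcp_rot: [3.137, 0.002, 3.086]
contact_force: [0.7, 0.9, 0.5]
opening: 0.692
grasp_force: 0.0
```

```bash
cat > chk.py <<'E'
# where the plaque lies flat in the press: its outline seen from above against the press model
from h import *
import sys
im={c:imaging.grab_frame(c) for c in C}
for c in C: cv2.imwrite(f"pics/{sys.argv[1]}_{c}.png",im[c][:,:,::-1])
T={}
f=pose(PR)
for c in C:
    h,sa,v=cv2.cvtColor(im[c],cv2.COLOR_RGB2HSV).astype(int).transpose(2,0,1); g=((h>170)|(h<9))&(sa>110)&(v>60)
    q=proj(c,f([[-88,0,52],[-25,0,52]])); 
    n,l,stt,cen=cv2.connectedComponentsWithStats(g.astype(np.uint8)); print(c,"exp band,square",q.round(1).tolist())
    for i in range(1,n):
        if np.linalg.norm(cen[i]-q[0])<30 and stt[i,4]>8: print("  red",cen[i].round(1),stt[i,4],"at z52:",(ray(c,cen[i],52)@np.eye(3)).round(1))
E
python3 chk.py i; python3 -c "
from h import *
pr(at_press(-150,0,75),Rpr)"
```

```text
scene exp band,square [[315.9, 148.1], [330.8, 160.4]]
  red [313.8 149.2] 108 at z52: [455.8 281.7  52. ]
  red [329.4 160.5] 64 at z52: [517.4 282.9  52. ]
top exp band,square [[196.4, 247.5], [197.5, 226.8]]
  red [197.7 226.5] 68 at z52: [520.6 285.4  52. ]
[0.003 0.003 0.   ] [0.3358 0.0014 0.1578]
22.7 [462.1 288.7 106.7] [3.139e+00 2.000e-03 3.087e+00] 0.515 0.0 [-0.4 -0.2 -0.4]
```

Emit:
step_arm:
  moves:
    - [[0, 0, 0], [0.2, 0.001, 0], -1]
    - [[0, 0, 0], [0.336, 0.001, 0.08], -1]
    - [[0, 0, 0], [0.336, 0.001, 0.2], -1]
    - [[0, 0, 0], [0.336, 0.001, 0.3], -1]
    - [[0, 0, 0], [0.336, 0.001, 0.37], -1]
    - [[0, 0, 0], [0.336, 0.001, 0.37], -1]

```text
clock: 23.3
eef_pos: [392.7, 291.3, 29.4]
tcp_rot: [-3.14, -0.003, 3.088]
contact_force: [-0.1, 0.5, 0.2]
opening: 0.001
grasp_force: 0.0
```

Emit:
step_arm:
  moves:
    - [[0, 0, 0], [-0.06, 0, 0], -1]
    - [[0, 0, 0], [-0.12, 0, 0], -1]
    - [[0, 0, 0], [-0.16, 0, 0], -1]
    - [[0, 0, 0], [-0.18, 0, 0], -1]
    - [[0, 0, 0], [-0.18, 0, 0], -1]

```text
clock: 23.8
eef_pos: [431.8, 290.8, 32.3]
tcp_rot: [3.139, 0.001, 3.087]
contact_force: [0.3, -1.5, 0.2]
opening: 0.001
grasp_force: 0.0
```

```bash
python3 -c "
from h import *
pr(at_press(-106,0,32),Rpr)"
```

```text
[0.003 0.001 0.   ] [-0.0365 -0.0002  0.0016]
23.8 [431.8 290.8  32.3] [3.139e+00 1.000e-03 3.087e+00] 0.001 0.0 [ 0.3 -1.5  0.2]
```

Emit:
step_arm:
  moves:
    - [[0, 0, 0], [-0.015, 0, 0], -1]
    - [[0, 0, 0], [-0.03, 0, 0], -1]
    - [[0, 0, 0], [-0.036, 0, 0], -1]
    - [[0, 0, 0], [-0.036, 0, 0], -1]

```text
clock: 24.2
eef_pos: [438.0, 290.4, 32.0]
tcp_rot: [3.14, -0.0, 3.088]
contact_force: [0.2, -0.1, -0.3]
opening: -0.002
grasp_force: 0.0
```

Emit:
step_arm:
  moves:
    - [[0, 0, 0], [-0.008, 0, 0], -1]
    - [[0, 0, 0], [-0.016, 0, 0], -1]
    - [[0, 0, 0], [-0.016, 0, 0], -1]

```text
clock: 24.5
eef_pos: [440.8, 290.1, 31.9]
tcp_rot: [3.14, -0.001, 3.088]
contact_force: [-2.7, -0.1, 1.5]
opening: -0.003
grasp_force: 1.1
```

Emit:
step_arm:
  moves:
    - [[0, 0, 0], [-0.006, 0, 0], -1]
    - [[0, 0, 0], [-0.012, 0, 0], -1]
    - [[0, 0, 0], [-0.012, 0, 0], -1]

```text
clock: 24.8
eef_pos: [440.8, 289.9, 31.8]
tcp_rot: [3.141, -0.005, 3.087]
contact_force: [-12.3, 5.4, 7.6]
opening: 0.001
grasp_force: 6.6
```

Emit:
step_arm:
  moves:
    - [[0, 0, 0], [-0.006, 0, 0], -1]
    - [[0, 0, 0], [-0.012, 0, 0], -1]
    - [[0, 0, 0], [-0.012, 0, 0], -1]

```text
clock: 25.1
eef_pos: [440.8, 289.6, 31.6]
tcp_rot: [-3.141, -0.009, 3.086]
contact_force: [-23.5, 8.2, 14.2]
opening: -0.001
grasp_force: 11.8
```

Emit:
step_arm:
  moves:
    - [[0, 0, 0], [0.05, 0, 0], -1]
    - [[0, 0, 0], [0.1, 0, -0.05], -1]
    - [[0, 0, 0], [0.1, 0, -0.25], -1]
    - [[0, 0, 0], [0.05, 0, -0.5], -1]
    - [[0, 0, 0], [0, 0, -0.7], -1]
    - [[0, 0, 0], [-0.1, 0.1, -0.75], -1]
    - [[0, 0, 0], [-0.3, 0.3, -0.75], -1]
    - [[0, 0, 0], [-0.5, 0.5, -0.75], -1]

```text
clock: 25.9
eef_pos: [542.9, 376.3, 184.5]
tcp_rot: [3.138, 0.002, 3.087]
contact_force: [1.1, 0.3, -0.0]
opening: -0.001
grasp_force: 0.0
```

```bash
python3 - <<'E'
from h import *
im={c:imaging.grab_frame(c) for c in C}
for c in C:
    h,sa,v=cv2.cvtColor(im[c],cv2.COLOR_RGB2HSV).astype(int).transpose(2,0,1); g=(h>20)&(h<32)&(sa>150)&(v>110)
    n,l,s,cen=cv2.connectedComponentsWithStats(g.astype(np.uint8)); q=proj(c,at_press(0,132,90))[0]
    for i in range(1,n):
        if np.linalg.norm(cen[i]-q)<20 and s[i,4]>8:
            w=ray(c,cen[i],92 if c=="scene" else 100); print(c,s[i,4],w.round(1),(R.from_euler("z",-PR[2]).apply(w-[PR[0],PR[1],0])).round(1))
pr(at_press(38,132,170),Rpr)
E
python3 chk.py j
```

```text
scene 75 [559.  409.4  92. ] [  7.2 125.5  92. ]
[0.006 0.005 0.002] [-0.2124  0.1873  0.0666]
26.0 [545.6 379.  183. ] [3.137 0.004 3.088] 0.003 0.0 [0.8 0.4 0.2]
scene exp band,square [[315.9, 148.1], [330.8, 160.4]]
  red [314.1 148.8] 117 at z52: [455.3 283.2  52. ]
  red [329.7 160.6] 64 at z52: [518.3 282.9  52. ]
top exp band,square [[196.4, 247.5], [197.5, 226.8]]
  red [197.9 225.8] 77 at z52: [522.8 284.8  52. ]
  red [196.5 247.6] 136 at z52: [456.6 289.1  52. ]
```

Emit:
step_arm:
  moves:
    - [[0, 0, 0], [-0.1, 0.09, 0.03], -1]
    - [[0, 0, 0], [-0.212, 0.18, 0.066], -1]
    - [[0, 0, 0], [-0.212, 0.18, 0.2], -1]
    - [[0, 0, 0], [-0.212, 0.18, 0.4], -1]
    - [[0, 0, 0], [-0.212, 0.18, 0.54], -1]
    - [[0, 0, 0], [-0.212, 0.18, 0.555], -1]
    - [[0, 0, 0], [-0.212, 0.18, 0.555], -1]

```text
clock: 26.8
eef_pos: [584.9, 408.5, 71.5]
tcp_rot: [3.141, -0.001, 3.088]
contact_force: [0.4, -0.5, 0.4]
opening: 0.002
grasp_force: 0.0
```

Run:
```python
from h import *
s=telemetry.sense();A=R.from_euler("xyz",s["tcp_rot"]).as_matrix()
for th in np.deg2rad([0,10,20,30,40,50,60,70,80,90,93]):
    k=np.array([5-70*np.sin(th),62+70*np.cos(th)])
    d=np.array([np.cos(th),np.sin(th)])
    off=9*d+np.array([11*min(1,2*np.cos(th)),14.5*min(1,2*np.sin(th))])
    c=k+off; print(round(np.rad2deg(th)),c.round(0),((A.T@(at_press(c[0],c[1],73)-s["eef_pos"]))/200).round(3))
pr(at_press(38,130,73),Rpr)
```

```text
0 [ 25. 132.] [ 0.041  0.03  -0.008]
10 [ 13. 138.] [ 0.102  0.058 -0.007]
20 [  1. 141.] [ 0.163  0.074 -0.007]
30 [-11. 142.] [ 0.222  0.078 -0.007]
40 [-22. 136.] [ 0.276  0.05  -0.007]
50 [-32. 128.] [ 0.325  0.012 -0.007]
60 [-40. 119.] [ 0.366 -0.033 -0.007]
70 [-50. 109.] [ 0.417 -0.085 -0.007]
80 [-59.  98.] [ 0.459 -0.142 -0.007]
90 [-65.  86.] [ 0.491 -0.202 -0.007]
93 [-67.  82.] [ 0.498 -0.221 -0.007]
[ 0.001 -0.002  0.001] [-0.0244  0.0199 -0.0076]
26.8 [584.9 408.5  71.5] [ 3.141e+00 -1.000e-03  3.088e+00] 0.002 0.0 [ 0.4 -0.5  0.4]
```

Emit:
step_arm:
  moves:
    - [[0, 0, 0], [0.02, 0.02, -0.008], -1]
    - [[0, 0, 0], [0.041, 0.03, -0.008], -1]
    - [[0, 0, 0], [0.102, 0.055, -0.008], -1]
    - [[0, 0, 0], [0.163, 0.065, -0.008], -1]
    - [[0, 0, 0], [0.222, 0.065, -0.008], -1]
    - [[0, 0, 0], [0.276, 0.05, -0.008], -1]
    - [[0, 0, 0], [0.325, 0.012, -0.008], -1]
    - [[0, 0, 0], [0.325, 0.012, -0.008], -1]

```text
clock: 27.6
eef_pos: [518.8, 413.9, 72.5]
tcp_rot: [3.141, -0.002, 3.088]
contact_force: [-1.0, -0.3, 0.1]
opening: 0.001
grasp_force: 0.0
```

```bash
cat > clamp.py <<'E'
from h import *
import sys
im={c:imaging.grab_frame(c) for c in C}
for c in C:
    cv2.imwrite(f"pics/{sys.argv[1]}_{c}.png",im[c][:,:,::-1])
    h,sa,v=cv2.cvtColor(im[c],cv2.COLOR_RGB2HSV).astype(int).transpose(2,0,1); g=(h>20)&(h<32)&(sa>150)&(v>80)
    n,l,s,cen=cv2.connectedComponentsWithStats(g.astype(np.uint8)); q=proj(c,at_press(-40,100,90))[0]
    for i in range(1,n):
        if np.linalg.norm(cen[i]-q)<40 and s[i,4]>6:
            w=ray(c,cen[i],92 if c=="scene" else 100); print(c,s[i,4],(R.from_euler("z",-PR[2]).apply(w-[PR[0],PR[1],0])).round(1))
s=telemetry.sense();A=R.from_euler("xyz",s["tcp_rot"]).as_matrix(); print(R.from_euler("z",-PR[2]).apply(s["eef_pos"]-[PR[0],PR[1],0]).round(1))
for c in ((-40,119),(-50,109),(-59,98),(-65,86),(-66,82)): print(c,((A.T@(at_press(c[0],c[1],73)-s["eef_pos"]))/200).round(3))
E
python3 clamp.py k
```

```text
scene 72 [-44.5 100.   92. ]
top 14 [-47.7  96.2 100. ]
[-31.4 128.7  72.8]
(-40, 119) [ 0.043 -0.048 -0.001]
(-50, 109) [ 0.093 -0.098 -0.001]
(-59, 98) [ 0.138 -0.153 -0.001]
(-65, 86) [ 0.168 -0.213 -0.001]
(-66, 82) [ 0.173 -0.233 -0.001]
```

Emit:
step_arm:
  moves:
    - [[0, 0, 0], [0.043, -0.048, 0], -1]
    - [[0, 0, 0], [0.093, -0.098, 0], -1]
    - [[0, 0, 0], [0.138, -0.153, 0], -1]
    - [[0, 0, 0], [0.155, -0.185, 0], -1]
    - [[0, 0, 0], [0.168, -0.213, 0], -1]
    - [[0, 0, 0], [0.173, -0.233, 0], -1]
    - [[0, 0, 0], [0.173, -0.233, 0], -1]

```text
clock: 28.4
eef_pos: [484.9, 372.4, 73.0]
tcp_rot: [3.136, 0.002, 3.087]
contact_force: [0.3, 9.2, -4.1]
opening: 0.001
grasp_force: 4.7
```

```bash
python3 clamp.py l
```

```text
scene 69 [-60.7  55.   92. ]
[-64.7  84.4  73. ]
(-40, 119) [-0.124  0.173  0.001]
(-50, 109) [-0.074  0.123  0.001]
(-59, 98) [-0.029  0.068  0.   ]
(-65, 86) [ 0.001  0.008 -0.   ]
(-66, 82) [ 0.006 -0.012 -0.   ]
```

Emit:
step_arm:
  moves:
    - [[0, 0, 0], [0, -0.008, 0], -1]
    - [[0, 0, 0], [0, -0.012, 0], -1]
    - [[0, 0, 0], [0, -0.012, 0], -1]

```text
clock: 28.8
eef_pos: [485.0, 372.1, 73.1]
tcp_rot: [3.133, 0.002, 3.086]
contact_force: [-0.8, 19.1, -6.7]
opening: 0.002
grasp_force: 9.2
```

Emit:
step_arm:
  moves:
    - [[0, 0, 0], [0, 0.05, 0], -1]
    - [[0, 0, 0], [0, 0.1, 0], -1]
    - [[0, 0, 0], [0, 0.1, -0.15], -1]
    - [[0, 0, 0], [0, 0.1, -0.35], -1]
    - [[0, 0, 0], [0, 0.05, -0.55], -1]
    - [[0, 0, 0], [-0.1, -0.1, -0.6], -1]
    - [[0, 0, 0], [-0.3, -0.3, -0.6], -1]
    - [[0, 0, 0], [-0.4, -0.4, -0.6], -1]

```text
clock: 29.6
eef_pos: [561.0, 282.2, 193.6]
tcp_rot: [3.14, 0.001, 3.088]
contact_force: [0.3, 0.5, 0.8]
opening: -0.006
grasp_force: 0.0
```

```bash
python3 -c "
from h import *
pr(at_press(23,0,165),Rpr)"; python3 clamp.py m | head -3; python3 chk.py m2 | grep -v exp
```

```text
[0.002 0.002 0.002] [-0.0338  0.007   0.1432]
29.6 [561.  282.2 193.6] [3.140e+00 1.000e-03 3.088e+00] -0.006 0.0 [0.3 0.5 0.8]
scene 75 [-61.8  56.2  92. ]
top 22 [-61.   65.9 100. ]
[ 17.3  -2.9 192.8]
  red [314.1 148.9] 118 at z52: [455.4 283.1  52. ]
  red [329.5 160.5] 63 at z52: [517.6 282.8  52. ]
```

Emit:
step_arm:
  moves:
    - [[0, 0, 0], [-0.034, 0.007, 0.07], -1]
    - [[0, 0, 0], [-0.034, 0.007, 0.143], -1]
    - [[0, 0, 0], [-0.034, 0.007, 0.18], -1]
    - [[0, 0, 0], [-0.034, 0.007, 0.21], -1]
    - [[0, 0, 0], [-0.034, 0.007, 0.24], -1]
    - [[0, 0, 0], [-0.034, 0.007, 0.27], -1]
    - [[0, 0, 0], [-0.034, 0.007, 0.3], -1]
    - [[0, 0, 0], [-0.034, 0.007, 0.32], -1]

```text
clock: 30.6
eef_pos: [565.1, 285.1, 129.0]
tcp_rot: [3.14, -0.002, 3.088]
contact_force: [-7.4, -1.2, 12.4]
opening: -0.002
grasp_force: 6.6
```

Emit:
step_arm:
  moves:
    - [[0, 0, 0], [0, 0, 0.01], -1]
    - [[0, 0, 0], [0, 0, 0.02], -1]
    - [[0, 0, 0], [0, 0, 0.026], -1]
    - [[0, 0, 0], [0, 0, 0.03], -1]

```text
clock: 31.0
eef_pos: [565.2, 285.1, 124.0]
tcp_rot: [3.14, -0.002, 3.088]
contact_force: [-10.3, -2.7, 23.3]
opening: 0.001
grasp_force: 11.5
```

Emit:
step_arm:
  moves:
    - [[0, 0, 0], [0, 0, 0.004], -1]
    - [[0, 0, 0], [0, 0, 0.004], -1]
    - [[0, 0, 0], [0, 0, 0.004], -1]
    - [[0, 0, 0], [0, 0, 0.004], -1]
    - [[0, 0, 0], [0, 0, 0.004], -1]
    - [[0, 0, 0], [0, 0, 0.004], -1]

```text
clock: 31.6
eef_pos: [565.2, 285.1, 124.0]
tcp_rot: [3.14, -0.001, 3.088]
contact_force: [-9.6, -3.3, 24.2]
opening: 0.002
grasp_force: 11.7
```

Emit:
step_arm:
  moves:
    - [[0, 0, 0], [0, 0, -0.03], -1]
    - [[0, 0, 0], [0, 0, -0.08], -1]
    - [[0, 0, 0], [0, 0, -0.15], -1]
    - [[0, 0, 0], [0, 0, -0.25], -1]
    - [[0, 0, 0], [0.1, 0, -0.45], -1]
    - [[0, 0, 0], [0.3, 0, -0.6], -1]
    - [[0, 0, 0], [0.5, 0, -0.7], -1]
    - [[0, 0, 0], [0.7, 0, -0.7], -1]

```text
clock: 32.4
eef_pos: [426.4, 293.1, 264.8]
tcp_rot: [3.136, 0.004, 3.087]
contact_force: [-0.4, 1.1, 0.2]
opening: -0.0
grasp_force: 0.0
```

```bash
python3 clamp.py n | head -3; python3 chk.py n2
python3 - <<'E'
from h import *
for c,n in (("scene","plaque_blue"),("top","plaque_blue"),("top","toy_car"),("top","mug"),("top","plunger_top"),("scene","plunger_top"),("scene","mug")):
    imaging.grab_frame(c); print(c,n,[(round(d["conf"],2),[round(v) for v in d["xy"]]) for d in imaging.mark_of(c,n)][:3])
E
```

```text
scene 74 [-62.   56.5  92. ]
top 7 [-63.   51.8 100. ]
[-122.6    0.9  262.5]
scene exp band,square [[315.9, 148.1], [330.8, 160.4]]
  red [314.2 148.9] 113 at z52: [455.7 283.2  52. ]
  red [329.7 160.5] 61 at z52: [518.  283.4  52. ]
top exp band,square [[196.4, 247.5], [197.5, 226.8]]
  red [197.6 226. ] 70 at z52: [522.1 285.6  52. ]
  red [196.8 247.6] 131 at z52: [456.6 288.   52. ]
scene plaque_blue [(0.7, [191, 289])]
top plaque_blue [(0.59, [374, 201]), (0.58, [193, 204])]
top toy_car [(0.88, [243, 170])]
top mug [(0.68, [341, 172])]
top plunger_top [(0.65, [192, 208])]
scene plunger_top []
scene mug [(0.7, [249, 312])]
```

```bash
python3 -c "
from rig import r
print(r.sign_off())"
```

```text
the job is handed in; nothing more can be done
None
```

The red-banded plaque is in the press against the back stop, with the clamp swung to its closed stop. I pushed the plunger to the bottom of its stroke, held it about 0.6 s and let it go. I handed the job in at about 33 s of the 72 s limit; the plunger's return and the bystanders (blue plaque, car, mug) were checked only roughly, from camera detections.

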